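# Sort inspected metal cases into reader and rework drawer

## Task

Sort the metal cases on the cork mat: each case with a round blue dot goes into a nest of the hallmark reader, and each case with an orange tape strip goes into a nest in the drawer of the grey unit, one to a nest, lying flat and fully down in it with the lid up. Pull the drawer open by its handle first and push it fully shut again once the rejects are in; only when everything is sorted and the drawer is shut, press the reader's ready button fully down and let go. Leave the other things on the bench where they are.

Things in the scene. Friction and masses are not known exactly. Their poses are not given: they have to be found in the camera images.
- case_dot0: closed plain metal pocket case, a block 56 (its x) x 38 (its y) x 28 mm high, 120 g (may vary by 30 percent), lying flat on the cork mat at the start; origin at the centre of its underside, z up. On its lid is a ROUND blue paper dot, 21 mm across: this case has passed. May be absent.
- case_dot1: closed plain metal pocket case, a block 56 (its x) x 38 (its y) x 28 mm high, 120 g (may vary by 30 percent), lying flat on the cork mat at the start; origin at the centre of its underside, z up. On its lid is a ROUND blue paper dot, 21 mm across: this case has passed. May be absent.
- case_dot2: closed plain metal pocket case, a block 56 (its x) x 38 (its y) x 28 mm high, 120 g (may vary by 30 percent), lying flat on the cork mat at the start; origin at the centre of its underside, z up. On its lid is a ROUND blue paper dot, 21 mm across: this case has passed. May be absent.
- case_strip0: closed plain metal pocket case, a block 56 (its x) x 38 (its y) x 28 mm high, 120 g (may vary by 30 percent), lying flat on the cork mat at the start; origin at the centre of its underside, z up. On its lid is a LONG NARROW strip of orange tape, 46 x 9 mm, along its x: this case is a reject. May be absent.
- case_strip1: closed plain metal pocket case, a block 56 (its x) x 38 (its y) x 28 mm high, 120 g (may vary by 30 percent), lying flat on the cork mat at the start; origin at the centre of its underside, z up. On its lid is a LONG NARROW strip of orange tape, 46 x 9 mm, along its x: this case is a reject. May be absent.
- case_strip2: closed plain metal pocket case, a block 56 (its x) x 38 (its y) x 28 mm high, 120 g (may vary by 30 percent), lying flat on the cork mat at the start; origin at the centre of its underside, z up. On its lid is a LONG NARROW strip of orange tape, 46 x 9 mm, along its x: this case is a reject. May be absent.
- pallet_nest0 (a point): pass nest, -y end of the grey plate (70 x 240 mm, top 16 mm above the bench) of the white hallmark reader: pocket 48 (point x) x 66 (point y) mm, 10 mm deep, one case fits, its long side along point y; point at the centre of the pocket floor, 6 mm above the bench. Nests 74 mm apart. The reader's head, 75 mm high, begins 140 mm behind (+x of) the nests
- pallet_nest1 (a point): pass nest, middle of the grey plate (70 x 240 mm, top 16 mm above the bench) of the white hallmark reader: pocket 48 (point x) x 66 (point y) mm, 10 mm deep, one case fits, its long side along point y; point at the centre of the pocket floor, 6 mm above the bench. Nests 74 mm apart. The reader's head, 75 mm high, begins 140 mm behind (+x of) the nests
- pallet_nest2 (a point): pass nest, +y end of the grey plate (70 x 240 mm, top 16 mm above the bench) of the white hallmark reader: pocket 48 (point x) x 66 (point y) mm, 10 mm deep, one case fits, its long side along point y; point at the centre of the pocket floor, 6 mm above the bench. Nests 74 mm apart. The reader's head, 75 mm high, begins 140 mm behind (+x of) the nests
- rework_nest0 (a point): reject nest, -y end of the grey insert in the drawer: pocket 48 (point x) x 66 (point y) mm, 10 mm deep, 74 mm apart, case's long side along point y; point at the centre of the pocket floor, 25 mm above the bench, moves with the drawer, 67 mm behind the inside of its front: open it about 155 mm for gripper room. Drawer front 67 mm, side walls 58 mm above the bench
- rework_nest1 (a point): reject nest, middle of the grey insert in the drawer: pocket 48 (point x) x 66 (point y) mm, 10 mm deep, 74 mm apart, case's long side along point y; point at the centre of the pocket floor, 25 mm above the bench, moves with the drawer, 67 mm behind the inside of its front: open it about 155 mm for gripper room. Drawer front 67 mm, side walls 58 mm above the bench
- rework_nest2 (a point): reject nest, +y end of the grey insert in the drawer: pocket 48 (point x) x 66 (point y) mm, 10 mm deep, 74 mm apart, case's long side along point y; point at the centre of the pocket floor, 25 mm above the bench, moves with the drawer, 67 mm behind the inside of its front: open it about 155 mm for gripper room. Drawer front 67 mm, side walls 58 mm above the bench
- unit_drawer0 (a joint): opening of the single drawer of the grey steel drawer unit, m: 0 shut, 0.165 fully open; slides towards the robot along the unit's own -x with about 1 N friction and light damping, stays where it is left
- unit_drawer0_handle (a point): middle of the drawer's steel bar handle, 120 mm long along its y, about 10 mm thick, 35 mm in front of the drawer front, 44 mm above the bench; can be pinched from above, one finger behind the bar. Rides with the drawer; its x axis points into the unit (closing direction)
- unit: grey steel drawer unit, 240 (x) x 275 (y) x 80 mm high, fixed; its drawer opens to its own -x, towards the robot; origin at the centre of its underside. A pad with ring sizers, 28 mm high, covers the rear of its top.
- ready (a joint): travel of the reader's ready button, m: 0 released, 0.006 fully down; springs back, 5 N takes it fully down
- ready_top (a point): centre of the top of the grey round ready button, 30 mm across, on the small white box in front of the nest plate; about 52 mm above the bench; pressed straight down
- tub: small white open tub, 52 mm across, 30 mm high, between mat and reader; a bystander, leave it alone; origin at the centre of its underside
- driver: screwdriver lying in front of the mat; a bystander, leave it alone; origin on its shank or handle
- tape: roll of tape, 80 mm across, 22 mm high, near the robot, in front of the reader; a bystander, leave it alone; origin at the centre of its underside
- big_tin: plain steel tin 75 x 60 x 24 mm near the robot, in front of the drawer unit, not one of the cases; a bystander, leave it alone; origin at the centre of its underside
- bench_pin: dark wooden bench block 90 x 60 x 35 mm, near the robot; a bystander, leave it alone; origin at the centre of its underside
There are look-alikes about, which are no part of the job. What is shaped like the case_strip1 but yellow is not meant.

How it is judged:
By the outcome, as a careful person would: the job done as asked, in the order asked, and still so for the second after the job is handed in, with the robot touching nothing.
Of case_dot0, case_dot1, case_dot2, case_strip0, case_strip1, case_strip2 only 4 to 6 are there at a start; the rules pass over those that are not, and their reading is None.
At some moment in a run one of case_dot0, case_dot1, case_dot2 may be knocked a few centimetres aside while the robot is not near it.
It also fails if it takes over 210 s, if anything falls off the work surface, if the arm or the gripper's body presses on something with over 40 N, if the wrist force passes 120 N, or if a joint passes its speed limit or range.

## Robot

A 6-joint arm with a two-finger parallel gripper is mounted at the origin on the work surface. World frame = base frame: x ahead of the robot, y to its left, z up, the work surface at z = 0. Lengths are in m, angles in rad, forces in N, time in s.
With the tool pointing down it reaches from about 0.4 to 0.825 m from the base axis. Payload 7 kg.
Tool frame: the origin (TCP) lies between the finger pads; the fingertips stand 17 mm ahead of it and the grasp point (between the pads) lies 2 mm behind it; x points along the fingers, z is the direction in which the jaws open and shut, and the axes are right-handed (so a half turn about x gives the same grasp; the last joint's range is limited). The gripper opens to 88 mm and grips with 3 to 60 N. Pads are 19 mm wide; open, the fingers measure 130 mm over their backs; the gripper's body (78 mm by 193 mm) begins 47 mm behind the grasp point.
Start: joints at [1.391, 0.359, 0.012, 0, -1.224, -0.288], TCP at [0.304, 0.602, 0.217] pointing down, gripper open.
Joint ranges: [-3.07, 3.07], [-1.43, 2.12], [-1.02, 1.25], [-3.03, 1.67], [-3.05, -0], [-3.03, 3.03]. Speed limits (rad/s): [2.39, 2.39, 3.01, 3.14, 3.14, 3.14].

## Interface

Orientations are given as [roll, pitch, yaw] about the fixed x, y, z axes, in that order (R = Rz(yaw) Ry(pitch) Rx(roll)).
In Python, from station import * gives the robot as it stands.
- The arm moves only by the tool step_arm, never from a script. Its argument "deltas" is a list of rows, each a list of 5 numbers: the shift along the tool's x, y, z in cm, then the turn about the tool's x in degrees, then the closure, from 0 (fully open) to 1 (shut). In form: [[dx, dy, dz, roll, fingers], ...]. A call has exactly 10 rows; each row is the pose to reach, as a shift and turn from the pose commanded when the call began, along the tool's axes at that moment; what a row does not reach only later rows make up. A row lasts 1/12 s, in which the tool goes at most 41.7 mm and 7.16 degrees, less where a joint would pass 70% of its speed; a pose out of reach is approached as far as the arm can. A call with a gripper value outside its range is refused whole. The fingers move at their own pace and stop on an object; "squeeze" is the grip in N (left out, the last holds). Time passes only in rows, so rows that repeat a pose let the fingers close, or fill a call up. It gives the time, the measured TCP pose, the force and the opening at its end, in the units of the state.
- get_state(): the state, without advancing time (a new reading comes with each control period).
- grab_frame(name): name is "scene" or "top" or "wrist"; returns a dict with "pixels" (420x560x3 uint8, red, green, blue), "range_z" (420x560 float32, m along the optical axis (not along the pixel's ray), 0 where there is no reading), "fx", "fy", "cx", "cy" (pixels), "view" (4x4, takes a point from world to camera coordinates); the wrist camera has in their place "hand_eye" (4x4, takes a point from camera to tool coordinates, whose origin is the TCP and whose axes are the tool frame's). Camera axes: x right, y down, z forward; pixel columns grow to the right and rows downward; lengths in m; the calibration is good to about 2 mm. A picture is of the moment at which its call begins: read the wrist's pose just before it.
- job_done(): hands the job in, once; it reports no verdict.
Trained networks look in the newest picture that a camera, given by its name, has taken for a name from the list of things; names that differ only in an ending like _2 or _b are one class to them, and where a whole thing is asked for, a point or a joint stands for the part that bears it (a point fixed in the world has none). Each returns a list of dicts, best first, with "conf" (0 to 1); they miss things now and then, are a little off and sometimes report something else, mostly with a low value. They report only what shows in the picture. A call takes as long as a camera call. They do not tell look-alikes from the thing itself.
- boxes_of(thing, camera): "extent" ([left, top, right, bottom] in pixels, round what is visible of it).
- masks_of(thing, camera): "mask" (420x560 bool, what is visible of it) and "extent" ([left, top, right, bottom] in pixels, round what is visible of it).
The state is a dict: "t": time; "q": joint angles; "qd": joint speeds; "joint_efforts": joint torques, N m; "eef_pos": TCP position; "ee_rot": TCP orientation; "force": force on the tool from outside, world axes, zero at the start; "moment": the same for the moment, N m; "width": finger opening in m.
Only numpy, scipy, OpenCV 4.12 (cv2) and the standard library are available. Lean on these libraries where they do the work, as an engineer would, in place of code of your own. Each camera call takes 0.05 s, during which the arm holds its last target.

## Working session

There is one attempt and no reset: what is moved stays moved. The work goes in short steps, Python scripts to look and compute and a tool call to move; the robot and the scene stay as the last step left them, time stands still between calls to the robot, and variables do not carry over. Pictures are saved under pics/ and viewed, and the job is handed in when it is done.

Besides the shell and the picture viewer there is one more tool, called after "Emit:" as name(argument=value, ...), one argument or row to a line, values as JSON. step_arm: Moves the arm, as the interface text tells. Its arguments: {"type":"object","properties":{"deltas":{"type":"array"},"squeeze":{"type":"number"}},"required":["deltas"]}

```bash
mkdir -p pics; ls; python3 - <<'E'
from station import *
import cv2
s=get_state();print(s)
for n in ("scene","top","wrist"):
    f=grab_frame(n);cv2.imwrite(f"pics/{n}0.png",f["pixels"][:,:,::-1])
    print(n,f["fx"],f["fy"],f["cx"],f["cy"]);print(f.get("view",f.get("hand_eye")))
E
```

```text
pics
{'t': 0.0, 'q': array([ 1.39109395e+00,  3.59363805e-01,  1.10073726e-02, -3.75474649e-04,
       -1.22410079e+00, -2.88117323e-01]), 'qd': array([ 2.16947481e-03, -7.58459730e-04,  7.52110631e-04, -8.23838232e-05,
        4.32723949e-04, -1.02407348e-03]), 'joint_efforts': array([ 1.89504637e-03, -5.82719493e+01,  2.93047714e+01,  6.99716493e+00,
        7.00741162e-03, -1.53486058e-04]), 'eef_pos': array([0.30415802, 0.6019855 , 0.21631066]), 'ee_rot': array([ 0.07874471,  1.56909833, -1.9599992 ]), 'force': array([-0.3455456 ,  0.17455177,  0.09673201]), 'moment': array([ 0.00089978, -0.0081359 ,  0.0147247 ]), 'width': 0.0876008295994298}
scene 397.17169975575115 397.17169975575115 278.45390956957215 207.462730420258
[[ 0.3097749   0.95075497  0.01022255 -0.1969966 ]
 [ 0.79817904 -0.25419023 -0.54616622 -0.37041836]
 [-0.51667178  0.17734801 -0.83761444  1.44300089]
 [ 0.          0.          0.          1.        ]]
top 477.34388572855204 477.34388572855204 284.67153451661824 203.54599242450462
[[ 0.02122619 -0.9996783   0.0138832   0.0098304 ]
 [-0.99432748 -0.0225561  -0.10394269  0.52877631]
 [ 0.1042224  -0.01159814 -0.99448639  1.15082338]
 [ 0.          0.          0.          1.        ]]
wrist 373.4625499987658 373.4625499987658 281.717095424041 210.5406996641455
[[-1.20548884e-03 -2.48363224e-01  9.68666225e-01 -1.67951854e-01]
 [-1.98619454e-05 -9.68666923e-01 -2.48363427e-01  6.64903692e-02]
 [ 9.99999273e-01 -3.18638935e-04  1.16278419e-03  1.21891898e-04]
 [ 0.00000000e+00  0.00000000e+00  0.00000000e+00  1.00000000e+00]]
```

View pics/top0.png

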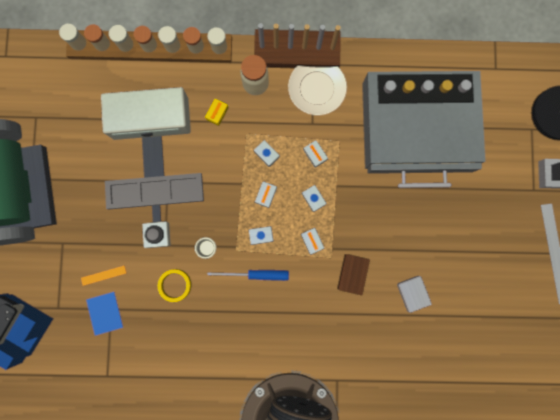

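View pics/scene0.png

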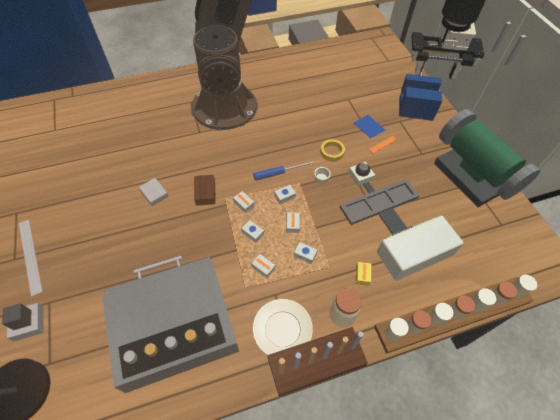

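View pics/wrist0.png

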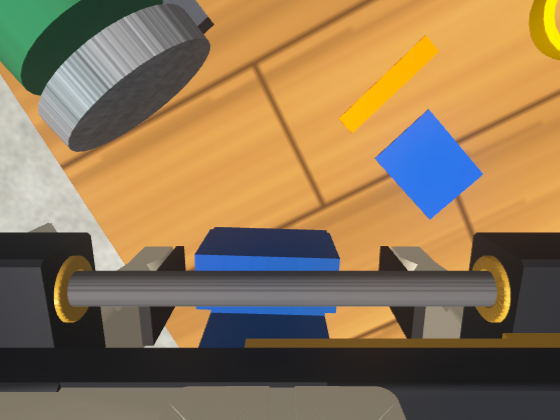

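The top view shows six cases on the mat: dots near (266,152), (314,198) and (261,236), strips near (316,153), (266,194) and (313,241). The yellow look-alike is at (217,112), off the mat. The reader is on the left and the drawer unit is on the right with its handle at (425,185).

```bash
cat > h.py <<'E'
from station import *
import numpy as np, cv2
from scipy.spatial.transform import Rotation as Ro
def Rt(s): return Ro.from_euler('xyz',s["ee_rot"]).as_matrix()
def camT(f,s=None):
    if "view" in f: return np.linalg.inv(f["view"])
    T=np.eye(4);T[:3,:3]=Rt(s);T[:3,3]=s["eef_pos"];return T@f["hand_eye"]
def rays(f,uv,T):
    uv=np.atleast_2d(uv).astype(float)
    d=np.c_[(uv[:,0]-f["cx"])/f["fx"],(uv[:,1]-f["cy"])/f["fy"],np.ones(len(uv))]
    return T[:3,3],d@T[:3,:3].T
def plane(f,uv,z,T):
    o,d=rays(f,uv,T);return o+d*((z-o[2])/d[:,2])[:,None]
def cloud(f,T):
    v,u=np.mgrid[0:420,0:560];o,d=rays(f,np.c_[u.ravel(),v.ravel()],T)
    P=o+d*f["range_z"].reshape(-1,1);P[f["range_z"].ravel()==0]=np.nan
    return P.reshape(420,560,3)
def go(s,p,yaw=None):
    """deltas in tool axes; yaw = world angle of jaw (z) axis"""
    R=Rt(s);d=R.T@(np.array(p)-s["eef_pos"])*100
    a=0
    if yaw is not None:
        z=R[:,2];cur=np.arctan2(z[1],z[0]);a=-np.degrees((yaw-cur+np.pi/2)%np.pi-np.pi/2)
    return np.round(d,2),round(a,1)
def hsv(f): return cv2.cvtColor(f["pixels"],cv2.COLOR_RGB2HSV)
def cases(f,T,P=None,zl=0.03,amin=12):
    """blobs blue / orange with lid plane position; returns list"""
    H=hsv(f);out=[]
    for nm,lo,hi in(("dot",(100,110,60),(125,255,255)),("strip",(5,120,150),(14,255,255))):
        m=cv2.inRange(H,lo,hi);n,l,st,c=cv2.connectedComponentsWithStats(m)
        for i in range(1,n):
            if st[i,4]<amin: continue
            out.append((nm,c[i].round(1),st[i,4],plane(f,c[i],zl,T)[0].round(4)))
    return out
def show(f,name,box=None,k=1):
    im=f["pixels"][:,:,::-1]
    if box: im=im[box[1]:box[3],box[0]:box[2]]
    cv2.imwrite(name,cv2.resize(im,None,fx=k,fy=k,interpolation=cv2.INTER_CUBIC))
E
python3 - <<'E'
from h import *
f=grab_frame("top");T=camT(f);P=cloud(f,T)
show(f,"pics/c1.png",(230,130,350,265),4);show(f,"pics/c2.png",(95,80,225,255),4);show(f,"pics/c3.png",(355,60,495,200),4)
for c in cases(f,T): print(c, P[int(c[1][1]),int(c[1][0])].round(4))
for n in ("case_dot0","case_strip0","unit_drawer0_handle","ready_top","unit","tub","pallet_nest1"):
    print(n,[(np.round(b["extent"]).tolist(),round(b["conf"],2)) for b in boxes_of(n,"top")][:8])
# depth at sites
for u,v in((153,235),(153,190),(145,110),(425,185),(425,135),(288,190),(126,193)): print(u,v,P[v,u].round(4))
E
```

```text
('dot', array([266.1, 152.2]), np.int32(42), array([0.6557, 0.0705, 0.03  ])) [0.656  0.0707 0.0308]
('dot', array([314. , 197.6]), np.int32(43), array([ 0.5446, -0.0506,  0.03  ])) [ 0.5457 -0.0504  0.0326]
('dot', array([260.4, 234.9]), np.int32(45), array([0.4497, 0.079 , 0.03  ])) [0.4521 0.0803 0.0265]
('dot', array([268.5, 274.8]), np.int32(337), array([0.3536, 0.057 , 0.03  ])) [0.3553 0.0583 0.0254]
('dot', array([104.1, 313.3]), np.int32(1022), array([0.2545, 0.4479, 0.03  ])) [0.2514 0.4583 0.0014]
('dot', array([ 22.2, 333.1]), np.int32(751), array([0.2043, 0.6387, 0.03  ])) [0.2153 0.6073 0.092 ]
('dot', array([  5.3, 359.1]), np.int32(187), array([0.1436, 0.6739, 0.03  ])) [0.1582 0.6396 0.0939]
('strip', array([92.1, 32.1]), np.int32(202), array([0.9555, 0.5206, 0.03  ])) [0.9318 0.4998 0.0809]
('strip', array([141.6,  33.4]), np.int32(201), array([0.9556, 0.3951, 0.03  ])) [0.9321 0.3806 0.0821]
('strip', array([191.1,  34.6]), np.int32(201), array([0.9559, 0.2693, 0.03  ])) [0.9313 0.2585 0.0854]
('strip', array([252.8,  66.3]), np.int32(441), array([0.8763, 0.1098, 0
[... 273 characters left out ...]
rip0 [([256.0, 182.0, 277.0, 206.0], 0.87), ([303.0, 140.0, 324.0, 170.0], 0.77), ([205.0, 98.0, 228.0, 123.0], 0.73), ([303.0, 227.0, 323.0, 254.0], 0.72)]
unit_drawer0_handle [([368.0, 161.0, 479.0, 189.0], 0.69)]
ready_top [([148.0, 228.0, 162.0, 242.0], 0.51)]
unit [([358.0, 69.0, 485.0, 190.0], 0.57)]
tub [([197.0, 239.0, 218.0, 257.0], 0.71), ([148.0, 229.0, 159.0, 239.0], 0.42)]
pallet_nest1 [([102.0, 88.0, 202.0, 244.0], 0.88), ([302.0, 186.0, 326.0, 212.0], 0.42)]
153 235 [0.4431 0.335  0.0517]
153 190 [0.5574 0.3526 0.0059]
145 110 [0.7434 0.3642 0.0711]
425 185 [ 0.579  -0.3191  0.0522]
425 135 [ 0.6951 -0.3104  0.0842]
288 190 [0.5654 0.0135 0.0047]
126 193 [0.5483 0.4199 0.0051]
```

View pics/c1.png

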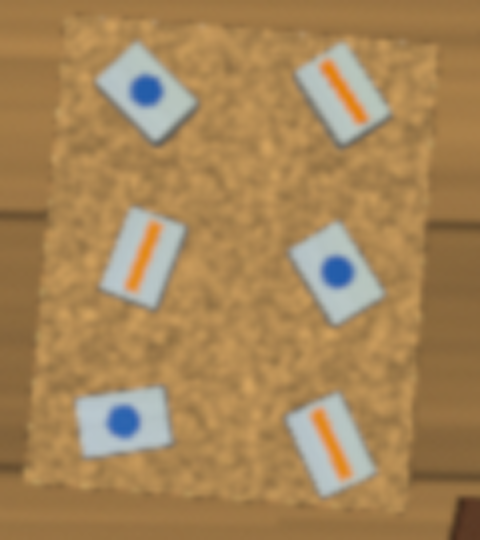

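View pics/c2.png

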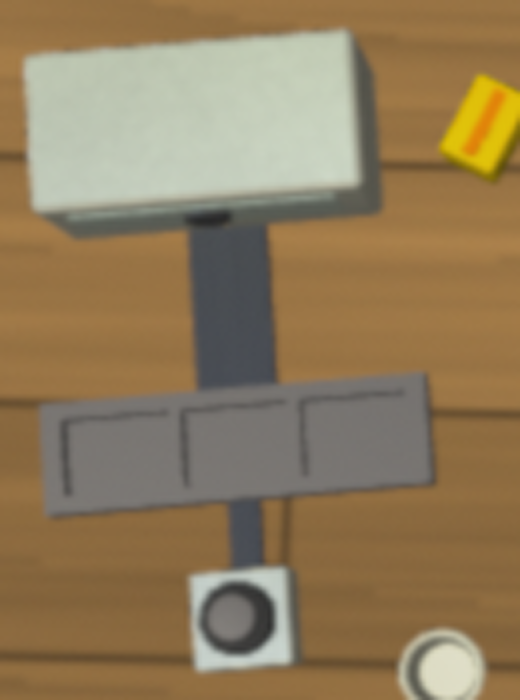

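View pics/c3.png

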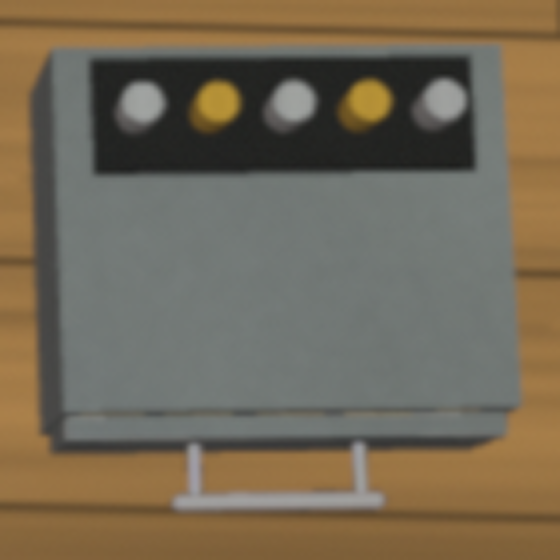

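The crops show three dots and three strips on the mat. The yellow one with an orange strip, at (217,112), is the look-alike, so I'll leave it alone. Next I'll work out the fixture geometry and the case poses.

```bash
cat >> h.py <<'E'
def caselids(f,T,P,names=("case_dot0","case_strip0"),cam="top",zl=0.0305):
    """pose of each case: mask -> lid pixels (by height) -> min area rect in world. yaw=long axis"""
    out=[]
    for n in names:
        for b in masks_of(n,cam):
            m=b["mask"]
            if m.sum()<30: continue
            l,t,r,bo=[int(x) for x in b["extent"]]
            med=np.median(f["pixels"][m],axis=0)
            top=np.nanpercentile(P[m][:,2],70)
            v,u=np.nonzero(m); W=plane(f,np.c_[u,v],zl,T)[:,:2]
            (cx,cy),(w,h),a=cv2.minAreaRect((W*1000).astype(np.float32))
            a=np.radians(a if w>=h else a+90)
            out.append((n[5:-1],round(b["conf"],2),[l,t,r,bo],np.round([cx/1000,cy/1000],4),(round(max(w,h)),round(min(w,h))),round(np.degrees((a+np.pi/2)%np.pi-np.pi/2),1),round(float(top),4),med.tolist()))
    return out
E
python3 - <<'E'
from h import *
f=grab_frame("top");T=camT(f);P=cloud(f,T)
for c in caselids(f,T,P): print(*c)
pl=plane(f,[(105,181.25),(202,173.5),(203.5,201),(107,209)],0.016,T);print(pl.round(4),pl.mean(0).round(4))
h=plane(f,[(398.25,185.75),(450.75,184.75)],0.047,T);print(h.round(4))
# refined: handle blob by height / colour
m=np.zeros((420,560),bool);Z=P[:,:,2]
print("mat z",np.nanmedian(P[160:230,285:300,2]))
b=plane(f,[(95+232/4,80+617/4)],0.052,T);print("button",b)
u=plane(f,[(355+50/4,60+47/4),(355+500/4,60+47/4),(355+520/4,60+408/4),(355+62/4,60+413/4)],0.08,T);print("unit",u.round(4))
E
```

```text
dot 0.85 [249, 224, 272, 247] [0.4495 0.079 ] (56, 38) -80.6 0.0324 [177.0, 186.0, 192.0]
dot 0.81 [256, 139, 277, 167] [0.6536 0.0706] (57, 39) 46.0 0.0322 [175.0, 184.0, 185.0]
dot 0.59 [299, 187, 325, 216] [ 0.5437 -0.0492] (56, 41) 32.4 0.032 [174.0, 185.0, 185.0]
strip 0.87 [302, 134, 324, 168] [ 0.6559 -0.0512] (60, 43) 32.5 0.0318 [183.0, 176.0, 160.0]
strip 0.75 [207, 100, 227, 124] [0.7558 0.1963] (59, 42) -24.1 0.0291 [222.0, 172.0, 10.0]
strip 0.65 [255, 183, 278, 205] [0.5508 0.0701] (58, 40) -19.1 0.0322 [184.0, 182.0, 173.0]
strip 0.62 [301, 226, 325, 253] [ 0.4394 -0.047 ] (56, 38) 27.7 0.032 [184.0, 185.0, 177.0]
[[0.5753 0.4701 0.016 ]
 [0.6005 0.2298 0.016 ]
 [0.5314 0.2234 0.016 ]
 [0.5061 0.461  0.016 ]] [0.5533 0.3461 0.016 ]
[[ 0.5764 -0.2551  0.047 ]
 [ 0.5819 -0.3841  0.047 ]]
mat z 0.0029724349031374775
button [[0.44490835 0.33500351 0.052     ]]
unit [[ 0.85   -0.1727  0.08  ]
 [ 0.8573 -0.4481  0.08  ]
 [ 0.6338 -0.4553  0.08  ]
 [ 0.6242 -0.1806  0.08  ]]
```

```bash
python3 - <<'E'
from h import *
s=get_state();R=Rt(s);print(R.round(3))
print(go(s,(0.45,0.1,0.25),np.radians(2)),go(s,(0.579,-0.3196,0.22),np.radians(2)))
E
```

```text
[[-0.     0.893 -0.451]
 [-0.    -0.451 -0.893]
 [-1.    -0.     0.   ]]
(array([-3.27, 35.66, 38.28]), np.float64(61.2)) (array([-0.27, 66.09, 69.91]), np.float64(61.2))
```

Emit:
step_arm(
  deltas=[
    [-3, 10, 10.7, 7, 0],
    [-3, 14, 15, 14, 0],
    [-3, 18, 19, 21, 0],
    [-3, 22, 23.5, 28, 0],
    [-3, 26, 28, 35, 0],
    [-3, 30, 32, 42, 0],
    [-3, 33, 35.5, 49, 0],
    [-3, 36, 38.5, 56, 0],
    [-3, 39, 41.5, 61, 0],
    [-3, 42, 45, 61, 0],
  ],
)

```text
t: 1.53
eef_pos: [0.4208, 0.2021, 0.2448]
ee_rot: [-2.343, 1.57, 0.832]
force: [1.6, -0.3, 0.5]
width: 0.0876
```

```bash
python3 - <<'E'
from h import *
s=get_state();print(s["t"],s["eef_pos"],s["q"],Rt(s).round(3))
print(go(s,(0.579,-0.3196,0.2),np.radians(2)))
E
```

```text
1.5333 [0.42079485 0.20211729 0.24479299] [ 8.71232203e-01 -1.14943799e-02 -3.82863043e-01  5.44570221e-05
 -1.19813237e+00 -8.38057005e-01] [[ 0.001  0.033 -0.999]
 [ 0.001 -0.999 -0.033]
 [-1.    -0.001 -0.001]]
(array([  4.44,  52.67, -14.08]), np.float64(-0.1))
```

Emit:
step_arm(
  deltas=[
    [2, 20, -6, 0, 0],
    [4, 40, -12, 0, 0.3],
    [4.4, 52.7, -14, 0, 0.77],
    [4.4, 52.7, -14, 0, 0.77],
    [4.4, 52.7, -14, 0, 0.77],
    [4.4, 52.7, -14, 0, 0.77],
    [4.4, 52.7, -14, 0, 0.77],
    [4.4, 52.7, -14, 0, 0.77],
    [4.4, 52.7, -14, 0, 0.77],
    [4.4, 52.7, -14, 0, 0.77],
  ],
)

```text
t: 2.37
eef_pos: [0.5436, -0.195, 0.2105]
ee_rot: [3.028, 1.57, -0.075]
force: [0.9, 0.5, 0.0]
width: 0.0331
```

Emit:
step_arm(
  deltas=[
    [0, 0, 0, 0, 0.77],
    [0, 0, 0, 0, 0.77],
    [0, 0, 0, 0, 0.77],
    [0, 0, 0, 0, 0.77],
    [0, 0, 0, 0, 0.77],
    [0, 0, 0, 0, 0.77],
    [0, 0, 0, 0, 0.77],
    [0, 0, 0, 0, 0.77],
    [0, 0, 0, 0, 0.77],
    [0, 0, 0, 0, 0.77],
  ],
)

```text
t: 3.2
eef_pos: [0.5434, -0.1925, 0.2105]
ee_rot: [3.113, 1.571, 0.01]
force: [0.8, 0.4, -0.4]
width: 0.0206
```

```bash
python3 - <<'E'
from h import *
s=get_state();print(s["t"],s["eef_pos"],s["width"],s["q"])
f=grab_frame("wrist");show(f,"pics/w1.png");T=camT(f,s);P=cloud(f,T)
g=grab_frame("top");show(g,"pics/t1.png",(355,60,495,220),4)
E
```

```text
3.2 [ 0.54337557 -0.19246201  0.21047187] 0.020631433929486385 [-1.21914784e-03  2.02217958e-01 -2.20832991e-01 -1.66728156e-06
 -1.14760670e+00  4.00058908e-02]
```

View pics/w1.png

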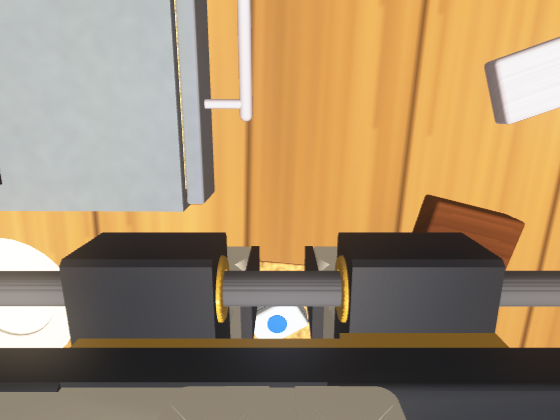

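```bash
python3 - <<'E'
from h import *
s=get_state()
print(go(s,(0.579,-0.26,0.2),np.radians(2)),go(s,(0.579,-0.3196,0.12),np.radians(2)))
f=grab_frame("wrist");T=camT(f,s)
print(plane(f,[(241,0),(248,60),(246,115),(208,195),(180,195)],0.047,T).round(4))
E
```

```text
(array([ 1.04,  6.87, -3.3 ]), np.float64(0.2)) (array([ 9.04, 12.82, -3.07]), np.float64(0.2))
[[ 0.5816 -0.3472  0.047 ]
 [ 0.5753 -0.3025  0.047 ]
 [ 0.5763 -0.2582  0.047 ]
 [ 0.6097 -0.1867  0.047 ]
 [ 0.635  -0.1857  0.047 ]]
```

Emit:
step_arm(
  deltas=[
    [2, 4, -3, 0, 0.77],
    [5, 8, -3.1, 0, 0.77],
    [9, 12.8, -3.1, 0, 0.77],
    [9, 12.8, -3.1, 0, 0.77],
    [9, 12.8, -3.1, 0, 0.77],
    [9, 12.8, -3.1, 0, 0.77],
    [9, 12.8, -3.1, 0, 0.77],
    [9, 12.8, -3.1, 0, 0.77],
    [9, 12.8, -3.1, 0, 0.77],
    [9, 12.8, -3.1, 0, 0.77],
  ],
)

```text
t: 4.18
eef_pos: [0.58, -0.3187, 0.1219]
ee_rot: [2.875, 1.569, -0.227]
force: [0.4, 0.6, 0.1]
width: 0.0203
```

```bash
python3 - <<'E'
from h import *
s=get_state();print(s["t"],s["eef_pos"],s["width"])
f=grab_frame("wrist");show(f,"pics/w2.png");T=camT(f,s);
p=T  # project TCP-jaw points
Ti=np.linalg.inv(T)
print(go(s,(0.579,-0.3196,0.043),np.radians(2)))
E
```

```text
4.1833 [ 0.5799915  -0.31866025  0.12187508] 0.020308042817434247
(array([7.89, 0.09, 0.12]), np.float64(0.3))
```

View pics/w2.png

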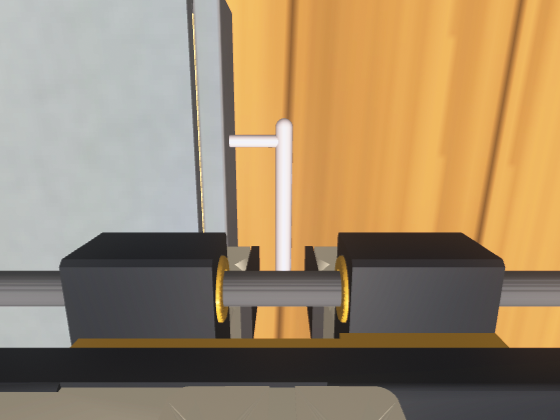

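The wrist view has the bar at column ~284, centred between the fingers at ~282. Descending now.

Emit:
step_arm(
  deltas=[
    [2, 0.1, 0.1, 0, 0.77],
    [4, 0.1, 0.1, 0, 0.77],
    [6, 0.1, 0.1, 0, 0.77],
    [7.7, 0.1, 0.1, 0, 0.77],
    [7.7, 0.1, 0.1, 0, 0.77],
    [7.7, 0.1, 0.1, 0, 0.77],
    [7.7, 0.1, 0.1, 0, 1],
    [7.7, 0.1, 0.1, 0, 1],
    [7.7, 0.1, 0.1, 0, 1],
    [7.7, 0.1, 0.1, 0, 1],
  ],
  squeeze=25,
)

```text
t: 5.07
eef_pos: [0.5788, -0.3206, 0.0445]
ee_rot: [2.852, 1.569, -0.251]
force: [-0.9, -0.4, -0.2]
width: 0.0016
```

```bash
python3 - <<'E'
from h import *
s=get_state();print(s["t"],s["eef_pos"],s["width"],s["force"])
p=s["eef_pos"]+0.157*np.array([-np.cos(np.radians(2)),-np.sin(np.radians(2)),0])
print(go(s,p,np.radians(2)))
E
```

```text
5.0667 [ 0.57884877 -0.32058683  0.04448725] 0.0015977744210347914 [-0.8584587  -0.40267572 -0.21470966]
(array([-0.03, -0.06, 15.7 ]), np.float64(0.2))
```

```bash
python3 - <<'E'
from h import *
s=get_state()
f=grab_frame("wrist");show(f,"pics/w3.png")
g=grab_frame("scene");show(g,"pics/s3.png",(60,170,300,340),3)
g=grab_frame("top");show(g,"pics/t3.png",(355,60,495,220),3)
E
```

```text
(no output)
```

View pics/w3.png

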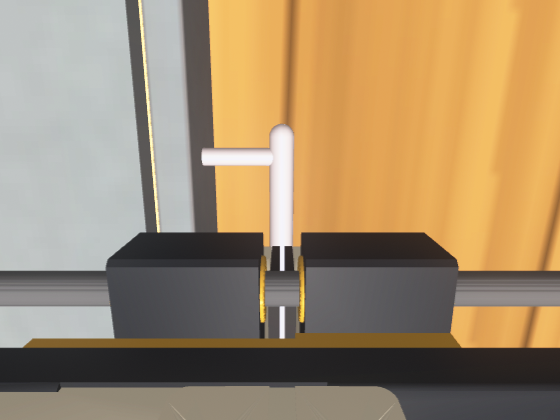

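View pics/s3.png

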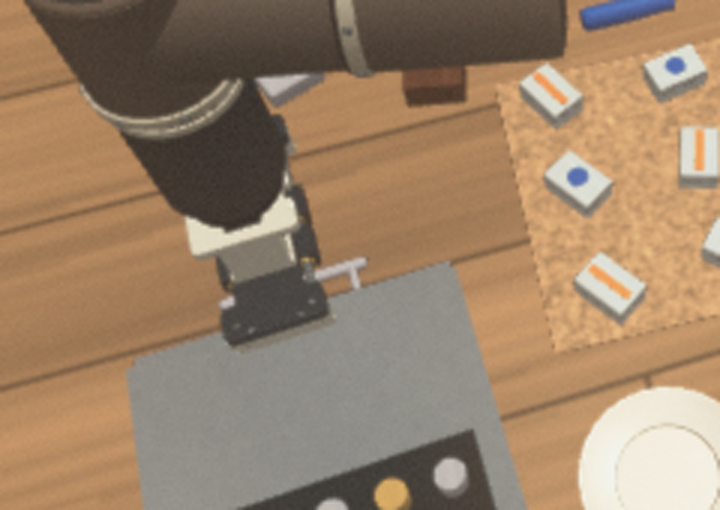

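```bash
python3 - <<'E'
from h import *
s=get_state();print(s["width"],s["eef_pos"])
f=grab_frame("wrist");T=camT(f,s);P=cloud(f,T)
for u,v in((282,150),(282,180),(282,220),(282,240),(282,330),(277,320),(275,260),(290,260),(240,156),(350,150),(180,150),(80,100)): print(u,v,P[v,u].round(4),f["pixels"][v,u])
show(f,"pics/w3b.png",(200,110,360,350),3)
g=grab_frame("top");T=camT(g);P=cloud(g,T)
for u,v in((400,185),(445,185),(410,186)): print(P[v-2:v+3,u].round(3).tolist())
E
```

```text
0.000221395732012787 [ 0.57845074 -0.32056104  0.04386565]
282 150 [ 0.5802 -0.3727  0.0505] [246 245 247]
282 180 [ 0.5797 -0.3598  0.0508] [246 245 249]
282 220 [ 0.579  -0.3411  0.0489] [245 244 249]
282 240 [ 0.5786 -0.3316  0.049 ] [245 244 249]
282 330 [ 0.5769 -0.2861  0.0504] [223 219 227]
277 320 [ 0.5799 -0.3205  0.0995] [88 80 79]
275 260 [ 0.5814 -0.3303  0.0703] [46 39 37]
290 260 [ 0.5753 -0.3302  0.0696] [45 38 37]
240 156 [ 0.5983 -0.3693  0.0492] [247 246 247]
350 150 [ 0.542  -0.3697  0.001 ] [222 160  86]
180 150 [ 0.6191 -0.3728  0.0681] [186 191 191]
80 100 [ 0.6491 -0.3895  0.0805] [189 195 195]
[[0.498, -0.118, 0.602], [0.496, -0.117, 0.605], [0.494, -0.116, 0.607], [0.493, -0.116, 0.608], [0.492, -0.116, 0.608]]
[[0.549, -0.288, 0.28], [0.548, -0.29, 0.275], [nan, nan, nan], [0.545, -0.292, 0.267], [0.544, -0.293, 0.265]]
[[0.497, -0.131, 0.6], [0.496, -0.131, 0.601], [0.494, -0.13, 0.602], [0.493, -0.13, 0.603], [0.491, -0.13, 0.605]]
```

View pics/w3b.png

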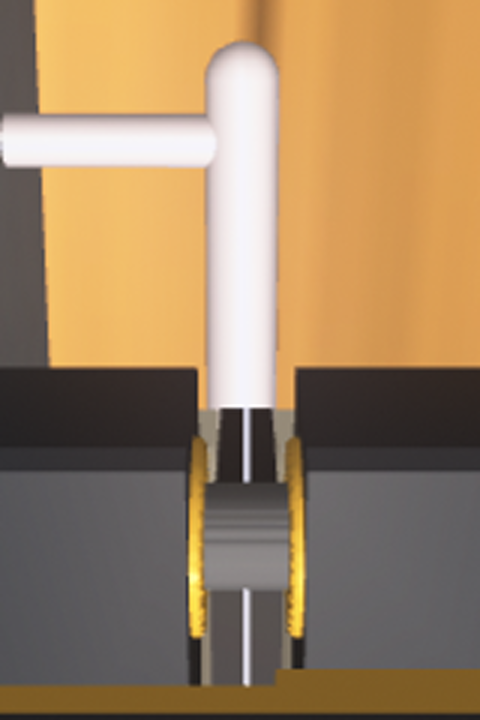

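```bash
python3 - <<'E'
from h import *
s=get_state()
f=grab_frame("wrist");E=np.linalg.inv(f["hand_eye"])
for x in(-.03,-.015,-.005,0,.01,.017):
    for y in (.0095,0):
        p=E@[x,y,0,1];print(x,y,(f["fx"]*p[0]/p[2]+f["cx"]).round(1),(f["fy"]*p[1]/p[2]+f["cy"]).round(1))
E
```

```text
-0.03 0.0095 281.4 264.1
-0.03 0 281.4 286.1
-0.015 0.0095 281.4 250.8
-0.015 0 281.4 271.1
-0.005 0.0095 281.4 243.1
-0.005 0 281.4 262.4
0 0.0095 281.4 239.6
0 0 281.4 258.4
0.01 0.0095 281.4 233.2
0.01 0 281.4 251.1
0.017 0.0095 281.4 229.0
0.017 0 281.4 246.4
```

```bash
python3 - <<'E'
from h import *
s=get_state()
f=grab_frame("wrist")
I=np.eye(4);P=cloud(f,f["hand_eye"])
for u in (266,270,275,278,290,295):
    print(u,[(v,*(P[v,u]*1000).round(0)) for v in range(240,275,3)])
E
```

```text
266 [(240, np.float64(43.0), np.float64(-5.0), np.float64(-9.0)), (243, np.float64(43.0), np.float64(-7.0), np.float64(-9.0)), (246, np.float64(-13.0), np.float64(11.0), np.float64(-7.0)), (249, np.float64(-18.0), np.float64(11.0), np.float64(-7.0)), (252, np.float64(-20.0), np.float64(11.0), np.float64(-6.0)), (255, np.float64(-87.0), np.float64(35.0), np.float64(-4.0)), (258, np.float64(-91.0), np.float64(36.0), np.float64(-3.0)), (261, np.float64(-90.0), np.float64(35.0), np.float64(-3.0)), (264, np.float64(-92.0), np.float64(35.0), np.float64(-3.0)), (267, np.float64(-94.0), np.float64(35.0), np.float64(-3.0)), (270, np.float64(-94.0), np.float64(35.0), np.float64(-3.0)), (273, np.float64(-95.0), np.float64(34.0), np.float64(-3.0))]
270 [(240, np.float64(-5.0), np.float64(11.0), np.float64(-5.0)), (243, np.float64(-5.0), np.float64(9.0), np.float64(-5.0)), (246, np.float64(-14.0), np.float64(11.0), np.float64(-5.0)), (249, np.float64(-18.0), np.float64(11.0), np.float64(-5.0)), (252, np.float64(-23.0), np.float64(12.0), np.float64(-5.0)), (255, np.float64(-26.0), np.float64(12.0)
[... 2652 characters left out ...]
oat64(-5.0), np.float64(8.0)), (243, np.float64(44.0), np.float64(-8.0), np.float64(8.0)), (246, np.float64(-15.0), np.float64(12.0), np.float64(6.0)), (249, np.float64(-19.0), np.float64(12.0), np.float64(6.0)), (252, np.float64(-22.0), np.float64(12.0), np.float64(6.0)), (255, np.float64(-26.0), np.float64(12.0), np.float64(6.0)), (258, np.float64(-87.0), np.float64(35.0), np.float64(3.0)), (261, np.float64(-88.0), np.float64(34.0), np.float64(3.0)), (264, np.float64(-89.0), np.float64(34.0), np.float64(3.0)), (267, np.float64(-89.0), np.float64(33.0), np.float64(3.0)), (270, np.float64(-87.0), np.float64(32.0), np.float64(3.0)), (273, np.float64(-90.0), np.float64(32.0), np.float64(3.0))]
```

```bash
python3 - <<'E'
from h import *
f=grab_frame("wrist");P=cloud(f,f["hand_eye"])*1000
for u,v in((190,240),(190,255),(190,262),(190,300),(190,330),(120,290),(60,290),(300,345),(300,360),(282,400),(370,240),(370,255),(130,240),(260,250),(263,300),(265,330)): print(u,v,P[v,u].round(0))
# silhouette just beyond block edge
for u in (120,150,190,220,240,255,263): print(u,[(v,*P[v,u].round(0)) for v in (228,231,234,237,240,246)])
E
```

```text
190 240 [-86.  39. -21.]
190 255 [-96.  39. -19.]
190 262 [-98.  38. -18.]
190 300 [-99.  30. -18.]
190 330 [-100.   24.  -19.]
120 290 [-99.  33. -32.]
60 290 [-92.  29. -49.]
300 345 [-104.   23.    4.]
300 360 [-112.   26.    3.]
282 400 [-121.   26.    0.]
370 240 [-87.  39.  20.]
370 255 [-97.  39.  18.]
130 240 [-38.  22. -56.]
260 250 [-94.  39.  -4.]
263 300 [-97.  29.  -4.]
265 330 [-87.  16.  -4.]
120 [(228, np.float64(-36.0), np.float64(26.0), np.float64(-59.0)), (231, np.float64(-38.0), np.float64(26.0), np.float64(-59.0)), (234, np.float64(-36.0), np.float64(24.0), np.float64(-60.0)), (237, np.float64(-37.0), np.float64(23.0), np.float64(-60.0)), (240, np.float64(-37.0), np.float64(22.0), np.float64(-60.0)), (246, np.float64(-37.0), np.float64(19.0), np.float64(-60.0))]
150 [(228, np.float64(-30.0), np.float64(24.0), np.float64(-51.0)), (231, np.float64(-30.0), np.float64(23.0), np.float64(-51.0)), (234, np.float64(-82.0), np.float64(39.0), np.float64(-32.0)), (237, np.float64(-85.0), np.float64(39.0), np.float64(-31.0)), (240, np.float64(-87.0), np.float64(39.0), np.flo
[... 1266 characters left out ...]
float64(-16.0)), (231, np.float64(43.0), np.float64(0.0), np.float64(-16.0)), (234, np.float64(-84.0), np.float64(39.0), np.float64(-6.0)), (237, np.float64(-85.0), np.float64(39.0), np.float64(-6.0)), (240, np.float64(-87.0), np.float64(39.0), np.float64(-6.0)), (246, np.float64(-90.0), np.float64(39.0), np.float64(-6.0))]
263 [(228, np.float64(44.0), np.float64(2.0), np.float64(-11.0)), (231, np.float64(43.0), np.float64(0.0), np.float64(-11.0)), (234, np.float64(-82.0), np.float64(39.0), np.float64(-4.0)), (237, np.float64(-85.0), np.float64(39.0), np.float64(-4.0)), (240, np.float64(-88.0), np.float64(39.0), np.float64(-4.0)), (246, np.float64(-91.0), np.float64(39.0), np.float64(-4.0))]
```

The fingers shut fully (width 0) without catching the bar. The wrist depth shows the fingertips ending about 10 mm behind the reported TCP, not 17 mm ahead of it. I'll open, go 2 cm lower and try again.

Emit:
step_arm(
  deltas=[
    [-1, 0, 0, 0, 0.77],
    [-1, 0, 0, 0, 0.77],
    [-1, 0, 0, 0, 0.77],
    [-0.5, 0, 0, 0, 0.77],
    [0.5, 0, 0, 0, 0.77],
    [1.3, 0, 0, 0, 0.77],
    [2, 0, 0, 0, 0.77],
    [2, 0, 0, 0, 1],
    [2, 0, 0, 0, 1],
    [2, 0, 0, 0, 1],
  ],
)

```text
t: 6.3
eef_pos: [0.5779, -0.3203, 0.0225]
ee_rot: [-0.4, 1.57, 2.78]
force: [0.6, -2.1, -8.0]
width: 0.0104
```

Emit:
step_arm(
  deltas=[
    [0, 0, 0, 0, 1],
    [0, 0, 0, 0, 1],
    [0, 0, 0, 0, 1],
    [0, 0, 0, 0, 1],
    [0, 0, 0, 0, 1],
    [0, 0, 0, 0, 1],
    [0, 0, 0, 0, 1],
    [0, 0, 0, 0, 1],
    [0, 0, 0, 0, 1],
    [0, 0, 0, 0, 1],
  ],
)

```text
t: 7.13
eef_pos: [0.5776, -0.3203, 0.0226]
ee_rot: [-0.382, 1.569, 2.798]
force: [0.8, -4.1, -20.1]
width: 0.0105
```

Emit:
step_arm(
  deltas=[
    [0.1, 0, 1, 0, 1],
    [0.1, 0, 3, 0, 1],
    [0.1, 0, 5, 0, 1],
    [0.1, 0, 7, 0, 1],
    [0.1, 0, 9, 0, 1],
    [0.1, 0, 11, 0, 1],
    [0.1, 0, 13, 0, 1],
    [0.1, 0, 14.5, 0, 1],
    [0.1, 0, 15.6, 0, 1],
    [0.1, 0, 15.6, 0, 1],
  ],
)

```text
t: 7.97
eef_pos: [0.4196, -0.3259, 0.0226]
ee_rot: [-0.632, 1.569, 2.547]
force: [-1.4, 2.2, -18.9]
width: 0.0098
```

Emit:
step_arm(
  deltas=[
    [0, 0, 0, 0, 1],
    [0, 0, 0, 0, 1],
    [0, 0, 0, 0, 0.75],
    [0, 0, 0, 0, 0.75],
    [0, 0, 0, 0, 0.75],
    [0, 0, 0, 0, 0.75],
    [0, 0, 0, 0, 0.75],
    [0, 0, 0, 0, 0.75],
    [0, 0, 0, 0, 0.75],
    [0, 0, 0, 0, 0.75],
  ],
)

```text
t: 8.8
eef_pos: [0.4226, -0.3266, 0.0225]
ee_rot: [2.535, 1.57, -0.568]
force: [0.4, -0.3, 0.2]
width: 0.0221
```

Emit:
step_arm(
  deltas=[
    [-4, 0, 0, 0, 0.3],
    [-8, 0, 0, 0, 0.3],
    [-12, 0, 0, 0, 0.3],
    [-16, 0, 0, 0, 0.3],
    [-20, 0, 0, 0, 0.3],
    [-20, -4, -1, 0, 0.3],
    [-20, -8, -2, 0, 0.3],
    [-20, -12, -3, 0, 0.3],
    [-20, -16, -4, 0, 0.3],
    [-20, -20, -4, 0, 0.3],
  ],
)

```text
t: 9.63
eef_pos: [0.4556, -0.1234, 0.2225]
ee_rot: [2.9, 1.57, -0.204]
force: [1.1, 1.1, 0.2]
width: 0.0611
```

```bash
python3 - <<'E'
from h import *
s=get_state();print(s["t"],s["eef_pos"],s["width"])
g=grab_frame("top");show(g,"pics/t4.png",(355,60,495,240),4);show(g,"pics/t4f.png")
E
```

```text
9.6333 [ 0.45558447 -0.12336699  0.22254533] 0.061141259472712935
```

View pics/t4.png

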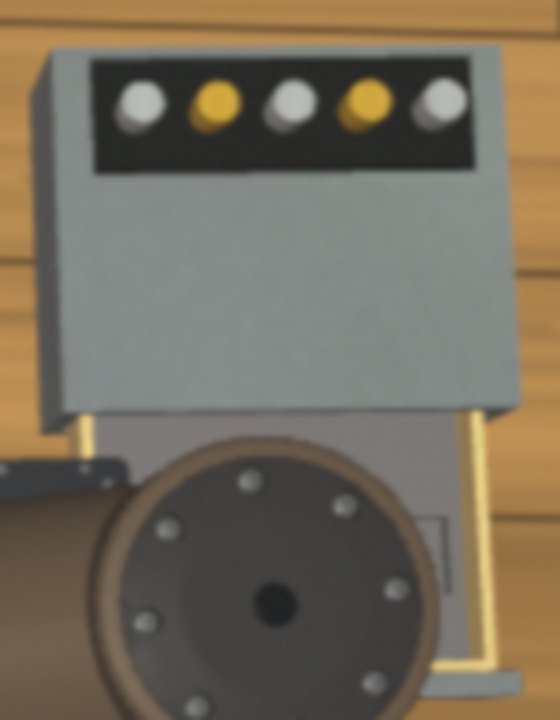

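View pics/t4f.png

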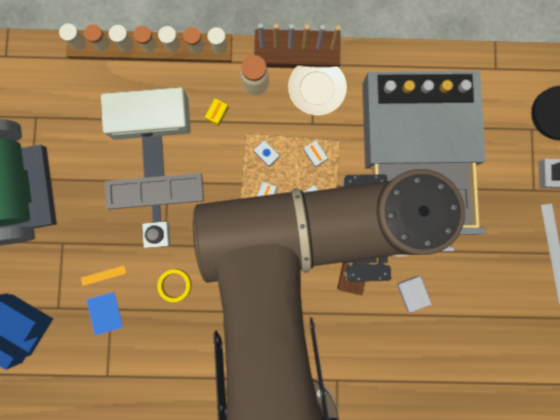

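Emit:
step_arm(
  deltas=[
    [-1, -4, -2, 0, 0.3],
    [-2, -8, -4, 0, 0.3],
    [-2.8, -12, -6, 0, 0.3],
    [-2.8, -16, -7.5, 0, 0.3],
    [-2.8, -18.5, -7.5, 0, 0.3],
    [-2.8, -18.5, -7.5, 0, 0.3],
    [-2.8, -18.5, -7.5, 0, 0.3],
    [-2.8, -18.5, -7.5, 0, 0.3],
    [-2.8, -18.5, -7.5, 0, 0.3],
    [-2.8, -18.5, -7.5, 0, 0.3],
  ],
)

```text
t: 10.52
eef_pos: [0.5224, 0.0616, 0.2505]
ee_rot: [-3.05, 1.571, 0.129]
force: [0.1, 0.1, 0.8]
width: 0.0613
```

```bash
python3 - <<'E'
from h import *
s=get_state();print(s["t"],s["eef_pos"],s["qd"].round(3))
g=grab_frame("wrist");show(g,"pics/w5.png");g=grab_frame("top");show(g,"pics/t5.png")
E
```

```text
10.5167 [0.52236913 0.06159843 0.25049785] [-0.003 -0.     0.001  0.001  0.001 -0.002]
```

View pics/w5.png

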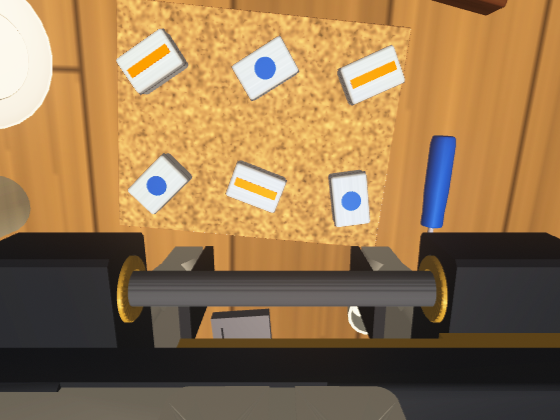

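View pics/t5.png

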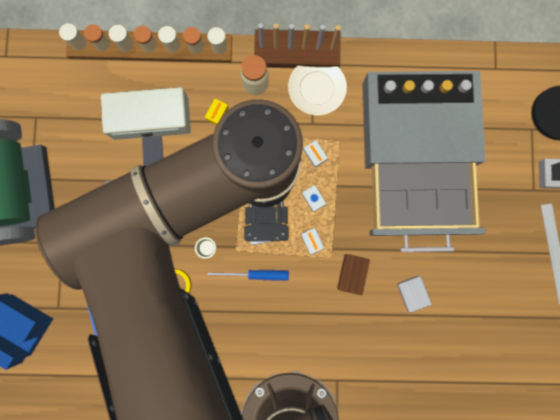

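The wrist view shows all six cases: strips at (149,61), (372,75) and (256,187), dots at (264,68), (157,186) and (350,201). The top view shows the drawer open at (427,195), with its three nests clear.

```bash
cat >> h.py <<'E'
def wcases(f,T,region=(0.40,0.72,-0.15,0.15),zl=0.031):
    """lids seen by wrist cam: pale/marked lid pixels -> pose"""
    P=cloud(f,T);H=hsv(f);out=[]
    pale=(H[:,:,1]<40)&(H[:,:,2]>185)
    bl=(H[:,:,0]>100)&(H[:,:,0]<125)&(H[:,:,1]>110)
    og=(H[:,:,0]>=5)&(H[:,:,0]<=24)&(H[:,:,1]>170)&(H[:,:,2]>200)&(P[:,:,2]>0.024)
    reg=(P[:,:,0]>region[0])&(P[:,:,0]<region[1])&(P[:,:,1]>region[2])&(P[:,:,1]<region[3])&(P[:,:,2]>zl-.010)&(P[:,:,2]<zl+.012)
    m=((pale|bl|og)&reg).astype(np.uint8)
    m=cv2.morphologyEx(m,cv2.MORPH_OPEN,np.ones((3,3),np.uint8))
    m=cv2.morphologyEx(m,cv2.MORPH_CLOSE,np.ones((5,5),np.uint8))
    n,l,st,c=cv2.connectedComponentsWithStats(m)
    for i in range(1,n):
        if st[i,4]<250: continue
        k=l==i;v,u=np.nonzero(k);W=plane(f,np.c_[u,v],zl,T)[:,:2]
        (cx,cy),(w,h),a=cv2.minAreaRect((W*1000).astype(np.float32))
        a=a if w>=h else a+90
        nm="dot" if (k&bl).sum()>(k&og).sum() else "strip"
        mk=(bl if nm=="dot" else og)&k;v,u=np.nonzero(mk)
        mc=plane(f,np.c_[u,v],zl,T).mean(0)[:2] if mk.any() else None
        out.append((nm,c[i].round(0),np.round([cx/1000,cy/1000],4),(round(max(w,h),1),round(min(w,h),1)),round((a+90)%180-90,1),None if mc is None else mc.round(4),round(float(np.nanmedian(P[k][:,2])),4)))
    return out
E
python3 - <<'E'
from h import *
s=get_state();f=grab_frame("wrist");T=camT(f,s)
for c in wcases(f,T): print(*c)
g=grab_frame("top");T=camT(g);P=cloud(g,T);show(g,"pics/t6.png",(365,150,490,260),6)
E
```

```text
strip [149.  61.] [ 0.6554 -0.0511] (54.5, 37.0) 33.7 [ 0.656  -0.0518] 0.0315
dot [265.  68.] [ 0.5428 -0.0489] (54.6, 36.9) 32.8 [ 0.5428 -0.0494] 0.0315
strip [373.  74.] [ 0.4372 -0.0466] (54.2, 36.6) 25.6 [ 0.4364 -0.0473] 0.0317
dot [157. 185.] [0.6533 0.0709] (54.2, 36.6) 45.7 [0.6539 0.0712] 0.0314
strip [255. 188.] [0.5496 0.0704] (54.5, 36.3) -19.5 [0.5499 0.0708] 0.0315
dot [350. 200.] [0.4483 0.0799] (54.2, 36.5) -80.4 [0.4478 0.0801] 0.0315
```

View pics/t6.png

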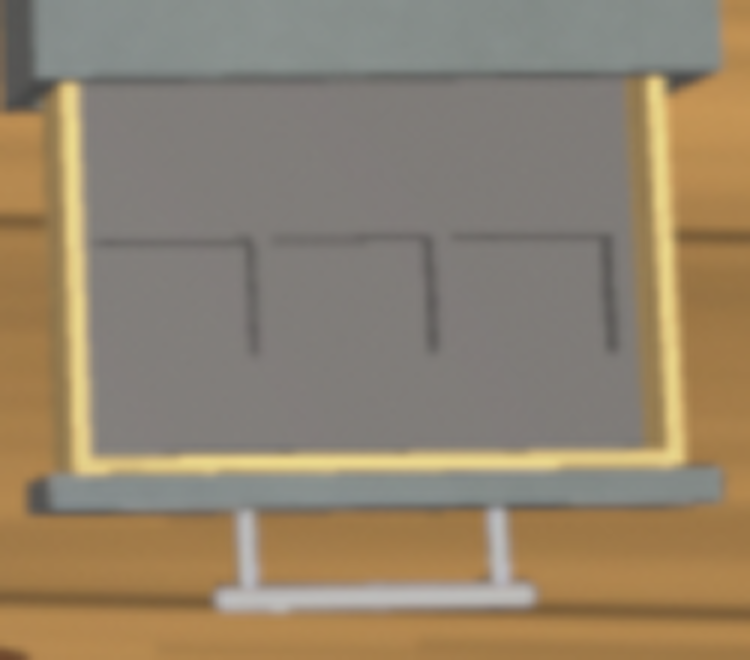

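```bash
python3 - <<'E'
from h import *
g=grab_frame("top");T=camT(g);print("cam",T[:3,3].round(3))
def ax(d): a=np.radians(d);return np.array([np.cos(a),np.sin(a),0]),np.array([-np.sin(a),np.cos(a),0])
x,y=ax(2)
c=plane(g,np.array([(610,237),(431,238),(251,240)])/6+[365,150],0.030,T);print("corners",c.round(4))
print("nest drawer",(c-.024*x+.033*y).round(4)); 
print(np.degrees(np.arctan2(c[0,0]-c[2,0],c[2,1]-c[0,1])))
h=plane(g,np.array([(215,600),(536,596)])/6+[365,150],0.047,T);print("handle",h.round(4),h.mean(0).round(4))
# drawer inner corners at wall top z .058
w=plane(g,np.array([(78,82),(648,76),(664,452),(92,458)])/6+[365,150],0.058,T);print("walls",w.round(4))
fr=plane(g,np.array([(48,475),(720,466),(720,498),(52,510)])/6+[365,150],0.067,T);print("front top",fr.round(4))
x,y=ax(6)
c=plane(g,np.array([(64,420),(183,410),(302,401)])/4+[95,80],0.011,T)
print("reader corners",c.round(4),"nests",(c-.024*x-.033*y).round(4))
E
```

```text
cam [0.406 0.035 1.199]
corners [[ 0.5735 -0.4298  0.03  ]
 [ 0.5714 -0.3554  0.03  ]
 [ 0.5688 -0.2807  0.03  ]]
nest drawer [[ 0.5484 -0.3977  0.03  ]
 [ 0.5462 -0.3232  0.03  ]
 [ 0.5437 -0.2485  0.03  ]]
1.8033370261997737
handle [[ 0.4202 -0.2608  0.047 ]
 [ 0.4245 -0.3904  0.047 ]] [ 0.4223 -0.3256  0.047 ]
walls [[ 0.6279 -0.2031  0.058 ]
 [ 0.6359 -0.4354  0.058 ]
 [ 0.483  -0.4388  0.058 ]
 [ 0.4755 -0.2088  0.058 ]]
front top [[ 0.4678 -0.1894  0.067 ]
 [ 0.4773 -0.4574  0.067 ]
 [ 0.4645 -0.4571  0.067 ]
 [ 0.454  -0.191   0.067 ]]
reader corners [[0.5669 0.4565 0.011 ]
 [0.575  0.3827 0.011 ]
 [0.5824 0.3087 0.011 ]] nests [[0.5465 0.4211 0.011 ]
 [0.5545 0.3474 0.011 ]
 [0.562  0.2734 0.011 ]]
```

```bash
cat > p.py <<'E'
from h import *
import sys
a=[float(x) for x in sys.argv[1:]]
s=get_state();print("t",s["t"],s["eef_pos"].round(4),"q6",s["q"][5].round(2),"w",s["width"].round(4),"F",s["force"].round(1))
for i in range(0,len(a),4): print(go(s,a[i:i+3],np.radians(a[i+3])))
E
python3 p.py 0.6555 -0.0515 0.10 123.7
```

```text
Traceback (most recent call last):
  File "p.py", line 4, in <module>
    s=get_state();print("t",s["t"],s["eef_pos"].round(4),"q6",s["q"][5].round(2),"w",s["width"].round(4),"F",s["force"].round(1))
                                                                                     ^^^^^^^^^^^^^^^^
AttributeError: 'float' object has no attribute 'round'
```

```bash
sed -i 's/s\["width"\].round(4)/round(s["width"],4)/' p.py; python3 p.py 0.6555 -0.0515 0.10 123.7
```

```text
t 10.7667 [0.5225 0.0621 0.2505] q6 -0.45 w 0.0617 F [-0.8  1.2  1.1]
(array([ 15.05,  11.85, -12.86]), np.float64(58.4))
```

Emit:
step_arm(
  deltas=[
    [2, 2, -2, 7, 0.3],
    [4, 4, -4, 14, 0.3],
    [6, 6, -6, 21, 0.3],
    [8, 8, -8, 28, 0.3],
    [10, 10, -10, 35, 0.3],
    [12, 11.8, -12.9, 42, 0.3],
    [14, 11.8, -12.9, 49, 0.3],
    [15, 11.8, -12.9, 56, 0.3],
    [15, 11.8, -12.9, 58.4, 0.3],
    [15, 11.8, -12.9, 58.4, 0.3],
  ],
)

```text
t: 11.6
eef_pos: [0.6554, -0.051, 0.0988]
ee_rot: [1.191, 1.568, -2.934]
force: [0.0, -0.4, -0.2]
width: 0.0612
```

```bash
python3 p.py 0.6555 -0.0515 0.006 123.7; python3 - <<'E'
from h import *
s=get_state();f=grab_frame("wrist");show(f,"pics/w7.png")
E
```

```text
t 11.6 [ 0.6554 -0.051   0.0988] q6 -1.2 w 0.0612 F [ 0.  -0.4 -0.2]
(array([ 9.28, -0.  , -0.05]), np.float64(-0.1))
```

View pics/w7.png

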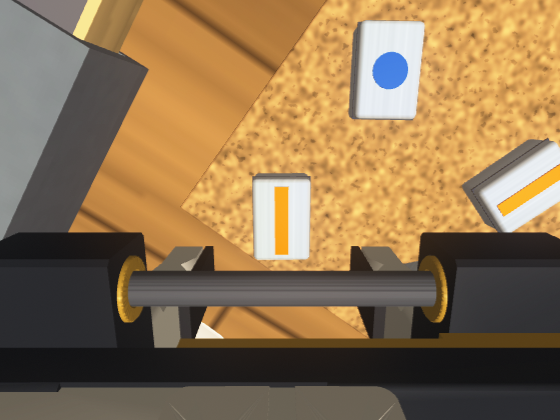

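The strip case is centred at column 282 and square to the jaws. Descending to grip it.

Emit:
step_arm(
  deltas=[
    [3, 0, 0, 0, 0.3],
    [6, 0, 0, 0, 0.3],
    [8, 0, 0, 0, 0.3],
    [9.2, 0, 0, 0, 0.3],
    [9.2, 0, 0, 0, 0.3],
    [9.2, 0, 0, 0, 1],
    [9.2, 0, 0, 0, 1],
    [9.2, 0, 0, 0, 1],
    [9.2, 0, 0, 0, 1],
    [9.2, 0, 0, 0, 1],
  ],
  squeeze=25,
)

```text
t: 12.48
eef_pos: [0.6569, -0.0501, 0.0098]
ee_rot: [-2.014, 1.569, 0.147]
force: [-1.1, 0.4, 5.2]
width: 0.0379
```

```bash
python3 p.py 0.546 -0.3235 0.14 2 
```

```text
t 12.4833 [ 0.6569 -0.0501  0.0098] q6 -1.2 w 0.0379 F [-1.1  0.4  5.2]
(array([-13.05,  24.4 , -16.56]), np.float64(-58.2))
```

Emit:
step_arm(
  deltas=[
    [0, 0, 0, 0, 1],
    [0, 0, 0, 0, 1],
    [0, 0, 0, 0, 1],
    [0, 0, 0, 0, 1],
    [-1, 0, 0, 0, 1],
    [-2, 0, 0, 0, 1],
    [-4, 0, 0, 0, 1],
    [-6, 0, 0, 0, 1],
    [-8, 0, 0, 0, 1],
    [-8, 0, 0, 0, 1],
  ],
)

```text
t: 13.32
eef_pos: [0.6587, -0.0502, 0.094]
ee_rot: [-2.117, 1.563, 0.045]
force: [1.1, 0.2, -1.0]
width: 0.0378
```

```bash
python3 p.py 0.546 -0.3235 0.14 2;  python3 - <<'E'
from h import *
s=get_state();f=grab_frame("wrist");show(f,"pics/w8.png",(180,100,380,360),3)
I=cloud(f,f["hand_eye"])*1000
for v in range(200,265,6): print(v,I[v,282].round(0),I[v,263].round(0),I[v,247].round(0),I[v,240].round(0))
g=grab_frame("scene");show(g,"pics/s8.png",(180,150,340,290),4)
E
```

```text
t 13.3167 [ 0.6587 -0.0502  0.094 ] q6 -1.2 w 0.0378 F [ 1.1  0.2 -1. ]
(array([ -4.69,  24.56, -16.44]), np.float64(-58.2))
200 [-4. 30. -0.] [-4. 30. -9.] [ -3.  29. -16.] [ 91.   8. -30.]
206 [-15.  29.  -0.] [-15.  29.  -8.] [-14.  29. -15.] [-14.  29. -18.]
212 [-21.  28.  -0.] [-21.  28.  -8.] [-21.  28. -14.] [-20.  28. -17.]
218 [-21.  26.  -0.] [-22.  26.  -8.] [-22.  26. -14.] [-21.  26. -17.]
224 [-22.  24.  -0.] [-21.  23.  -8.] [-21.  23. -14.] [-20.  23. -17.]
230 [-23.  21.  -0.] [-22.  21.  -8.] [-21.  21. -14.] [-21.  21. -17.]
236 [-22.  18.  -0.] [-21.  18.  -8.] [-21.  18. -14.] [-21.  18. -17.]
242 [-23.  16.  -0.] [-22.  16.  -8.] [-21.  16. -15.] [-21.  16. -17.]
248 [-23.  14.  -0.] [-21.  13.  -8.] [-22.  13. -15.] [-21.  13. -18.]
254 [-23.  11.  -0.] [-21.  10.  -8.] [-21.  10. -15.] [-20.  10. -18.]
260 [-22.   8.  -0.] [-22.   8.  -8.] [-22.   8. -15.] [-21.   8. -18.]
```

View pics/w8.png

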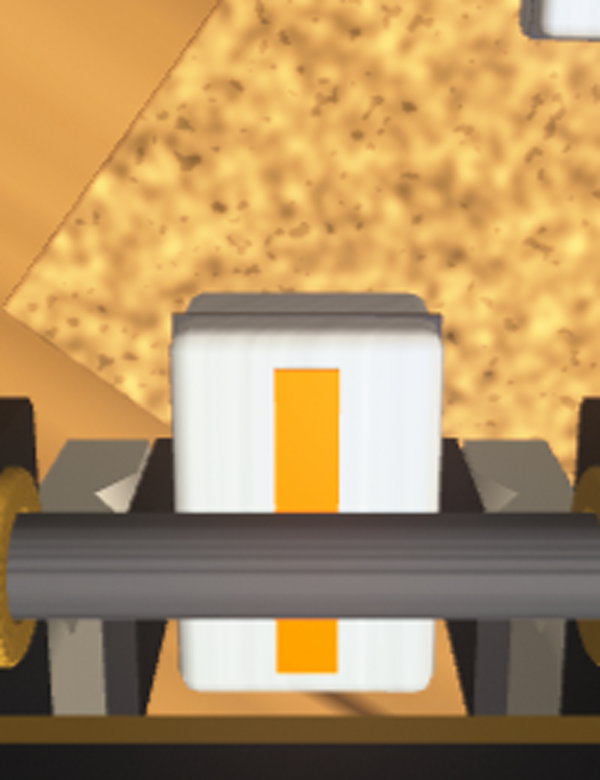

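View pics/s8.png

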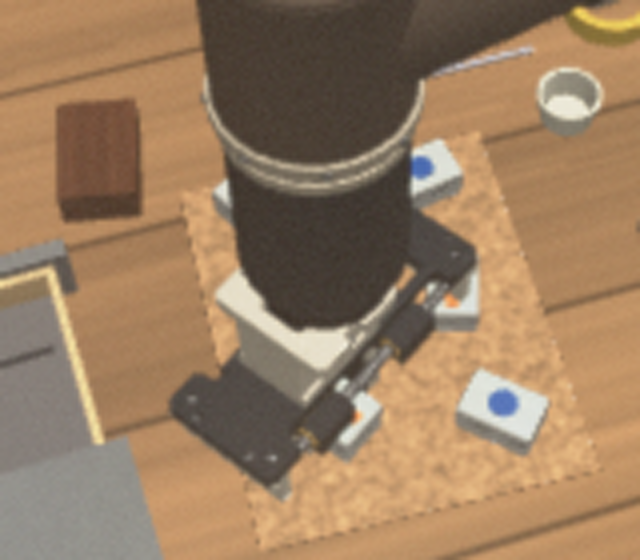

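Emit:
step_arm(
  deltas=[
    [0, 0, 0, 0, 1],
    [0, 0, 0, 0, 1],
    [0, 0, 0, 0, 1],
    [0, 0, 0, 0, 1],
    [0, 0, 0, 0, 1],
    [-1, 0, 0, 0, 1],
    [-2, 0, 0, 0, 1],
    [-3, 0, 0, 0, 1],
    [-4, 0, 0, 0, 1],
    [-4, 0, 0, 0, 1],
  ],
)

```text
t: 14.25
eef_pos: [0.6577, -0.0502, 0.132]
ee_rot: [-2.102, 1.566, 0.059]
force: [0.3, 0.2, -1.0]
width: 0.0377
```

```bash
python3 p.py 0.546 -0.3235 0.14 2
```

```text
t 14.25 [ 0.6577 -0.0502  0.132 ] q6 -1.2 w 0.0377 F [ 0.3  0.2 -1. ]
(array([ -0.86,  24.49, -16.49]), np.float64(-58.2))
```

```bash
python3 p.py 0.548 -0.3977 0.13 2
```

```text
t 14.25 [ 0.6577 -0.0502  0.132 ] q6 -1.2 w 0.0377 F [ 0.3  0.2 -1. ]
(array([  0.13,  28.46, -22.76]), np.float64(-58.2))
```

Emit:
step_arm(
  deltas=[
    [0, 2, -1.5, -6, 1],
    [0, 5, -4, -12, 1],
    [0, 8, -6.4, -18, 1],
    [0, 11, -8.8, -24, 1],
    [0, 14, -11.2, -30, 1],
    [0, 17, -13.6, -36, 1],
    [0, 20, -16, -42, 1],
    [0, 23, -18.4, -48, 1],
    [0, 26, -20.8, -54, 1],
    [0, 28.5, -22.8, -58, 1],
  ],
)

```text
t: 15.08
eef_pos: [0.5449, -0.4006, 0.1287]
ee_rot: [2.58, 1.57, -0.525]
force: [0.7, 1.3, -1.8]
width: 0.0377
```

Emit:
step_arm(
  deltas=[
    [0, 0, 0, 0, 1],
    [0, 0, 0, 0, 1],
    [0, 0, 0, 0, 1],
    [0, 0, 0, 0, 1],
    [0, 0, 0, 0, 1],
    [0, 0, 0, 0, 1],
    [0, 0, 0, 0, 1],
    [0, 0, 0, 0, 1],
    [0, 0, 0, 0, 1],
    [0, 0, 0, 0, 1],
  ],
)

```text
t: 15.92
eef_pos: [0.5461, -0.3981, 0.1284]
ee_rot: [2.929, 1.571, -0.181]
force: [1.2, 0.9, -1.3]
width: 0.0375
```

```bash
python3 p.py 0.548 -0.3977 0.09 2 0.548 -0.3977 0.034 2;python3 - <<'E'
from h import *
s=get_state();f=grab_frame("wrist");show(f,"pics/w9.png")
g=grab_frame("top");show(g,"pics/t9.png",(365,150,490,260),4)
E
```

```text
t 15.9167 [ 0.5461 -0.3981  0.1284] q6 0.37 w 0.0375 F [ 1.2  0.9 -1.3]
(array([ 3.84, -0.04, -0.19]), np.float64(-0.2))
(array([ 9.44, -0.04, -0.19]), np.float64(-0.2))
```

View pics/w9.png

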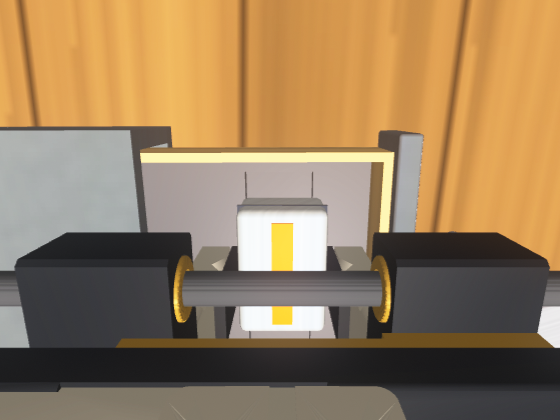

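Emit:
step_arm(
  deltas=[
    [2, 0, -0.2, 0, 1],
    [4, 0, -0.2, 0, 1],
    [6, 0, -0.2, 0, 1],
    [7.5, 0, -0.2, 0, 1],
    [8.5, 0, -0.2, 0, 1],
    [9.2, 0, -0.2, 0, 1],
    [9.5, 0, -0.2, 0, 1],
    [9.5, 0, -0.2, 0, 1],
    [9.5, 0, -0.2, 0, 1],
    [9.5, 0, -0.2, 0, 1],
  ],
)

```text
t: 16.85
eef_pos: [0.5494, -0.3978, 0.0352]
ee_rot: [2.907, 1.568, -0.203]
force: [0.3, 6.2, 6.5]
width: 0.0379
```

```bash
python3 p.py 0.548 -0.3977 0.0315 2;python3 - <<'E'
from h import *
s=get_state();f=grab_frame("wrist");show(f,"pics/w10.png")
E
```

```text
t 16.85 [ 0.5494 -0.3978  0.0352] q6 0.37 w 0.0379 F [0.3 6.2 6.5]
(array([ 0.37, -0.01,  0.14]), np.float64(-0.2))
```

View pics/w10.png

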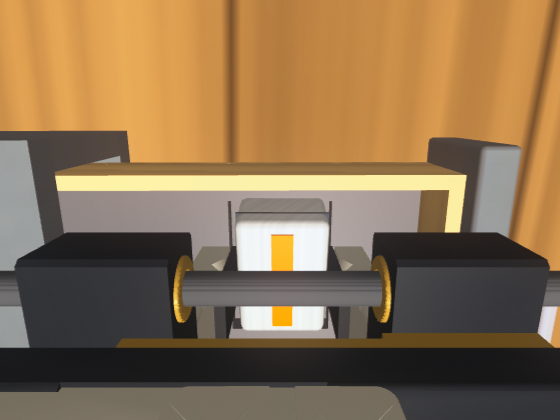

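```bash
python3 - <<'E'
from h import *
s=get_state();f=grab_frame("wrist");T=camT(f,s);show(f,"pics/w11.png",(200,180,360,260),4.5)
I=cloud(f,f["hand_eye"])*1000
print(s["eef_pos"],s["force"])
print(plane(f,[(230,202),(330,202)],0.035,T).round(4))
for v in (196,198,200,202,204,206,208,210,214): print(v,I[v,282].round(0),I[v,225].round(0),I[v,335].round(0))
g=grab_frame("top");show(g,"pics/t11.png",(365,150,490,260),5)
E
```

```text
[ 0.54941977 -0.39779783  0.03524748] [-0.12712775  6.43094477  6.48077188]
[[ 0.5741 -0.4247  0.035 ]
 [ 0.5279 -0.4262  0.035 ]]
196 [-0. 31.  0.] [ -1.  31. -26.] [-0. 31. 25.]
198 [-4. 30.  0.] [  0.  30. -26.] [ 0. 30. 25.]
200 [-7. 30.  0.] [  1.  29. -26.] [-1. 29. 25.]
202 [-9. 30.  0.] [  0.  28. -26.] [ 0. 28. 25.]
204 [-11.  29.   0.] [  0.  27. -26.] [-0. 27. 25.]
206 [-12.  29.   0.] [ -0.  26. -26.] [-1. 26. 25.]
208 [-15.  29.   0.] [ -0.  25. -26.] [-1. 25. 25.]
210 [-17.  28.   0.] [  1.  24. -26.] [-0. 24. 25.]
214 [-21.  28.   0.] [ -0.  22. -26.] [-0. 22. 25.]
```

View pics/w11.png

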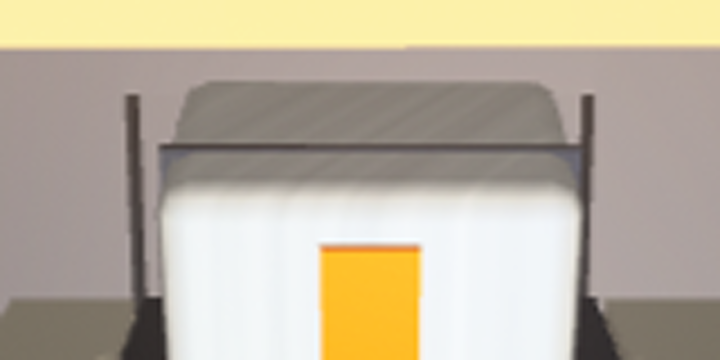

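View pics/t11.png

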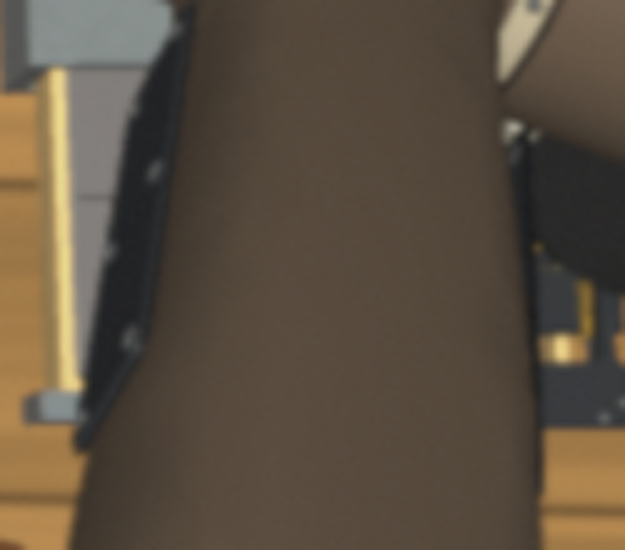

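Emit:
step_arm(
  deltas=[
    [-0.5, 0, 0, 0, 1],
    [-1, 0, 0, 0, 1],
    [-1, -0.3, 0, 0, 1],
    [-1, -0.55, 0, 0, 1],
    [-1, -0.55, 0, 0, 1],
    [-0.5, -0.55, 0, 0, 1],
    [0, -0.55, 0, 0, 1],
    [0.3, -0.55, 0, 0, 1],
    [0.3, -0.55, 0, 0, 1],
    [0.3, -0.55, 0, 0, 1],
  ],
)

```text
t: 17.83
eef_pos: [0.5493, -0.3946, 0.0316]
ee_rot: [2.316, 1.567, -0.794]
force: [0.6, -5.0, 6.2]
width: 0.0378
```

```bash
python3 p.py 0.5494 -0.3925 0.0315 2;python3 - <<'E'
from h import *
s=get_state();f=grab_frame("wrist");show(f,"pics/w12.png",(200,180,360,260),4.5)
E
```

```text
t 17.8333 [ 0.5493 -0.3946  0.0316] q6 0.36 w 0.0378 F [ 0.6 -5.   6.2]
(array([ 0.01, -0.21, -0.02]), np.float64(-0.2))
```

View pics/w12.png

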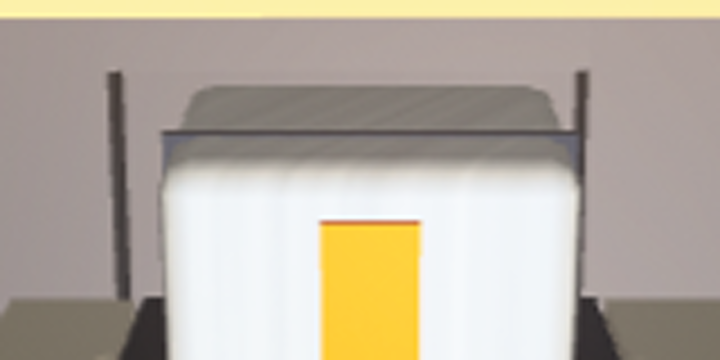

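Seated: TCP z is 0.0316, so the case's underside is at the pocket floor, and a gap shows on both sides. Releasing.

Emit:
step_arm(
  deltas=[
    [0, 0, 0, 0, 0.3],
    [0, 0, 0, 0, 0.3],
    [0, 0, 0, 0, 0.3],
    [0, 0, 0, 0, 0.3],
    [-3, 0, 0, 0, 0.3],
    [-6, 0, 0, 0, 0.3],
    [-9, 0, 0, 0, 0.3],
    [-12, 0, 0, 0, 0.3],
    [-15, 0, 0, 0, 0.3],
    [-18, -2, 0, 0, 0.3],
  ],
)

```text
t: 18.72
eef_pos: [0.5467, -0.3744, 0.2111]
ee_rot: [0.259, 1.57, -2.853]
force: [1.2, 1.3, 0.3]
width: 0.0616
```

```bash
python3 p.py 0.4372 -0.0468 0.10 115.6 0.5425 0.06 0.25 2;python3 - <<'E'
from h import *
s=get_state();f=grab_frame("wrist");show(f,"pics/w13.png");T=camT(f,s)
for c in wcases(f,T): print(*c)
print(wcases(f,T,(.45,.65,-.46,-.18),.053))
E
```

```text
t 18.7167 [ 0.5467 -0.3744  0.2111] q6 0.34 w 0.0616 F [1.2 1.3 0.3]
(array([ 11.11, -33.07,   9.97]), np.float64(66.1))
(array([ -3.9 , -43.43,  -0.86]), np.float64(-0.3))
[('strip', array([279., 167.]), array([ 0.5492, -0.3961]), (53.9, 36.6), -87.7, array([ 0.549 , -0.3964]), 0.0535)]
```

View pics/w13.png

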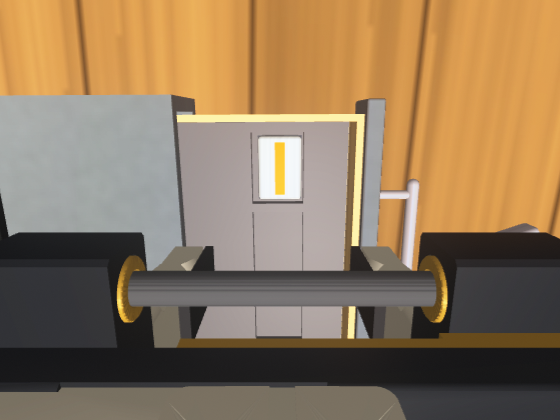

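```bash
python3 - <<'E'
from h import *
s=get_state();f=grab_frame("wrist");T=camT(f,s)
print(plane(f,[(251,132),(303,132),(252,203.5),(303,203.5),(254,211),(302,211)],0.035,T).round(4))
show(f,"pics/w14.png",(230,110,330,260),4)
E
```

```text
[[ 0.5802 -0.4235  0.035 ]
 [ 0.5322 -0.425   0.035 ]
 [ 0.5784 -0.3558  0.035 ]
 [ 0.5291 -0.3574  0.035 ]
 [ 0.5764 -0.3484  0.035 ]
 [ 0.5297 -0.3499  0.035 ]]
```

View pics/w14.png

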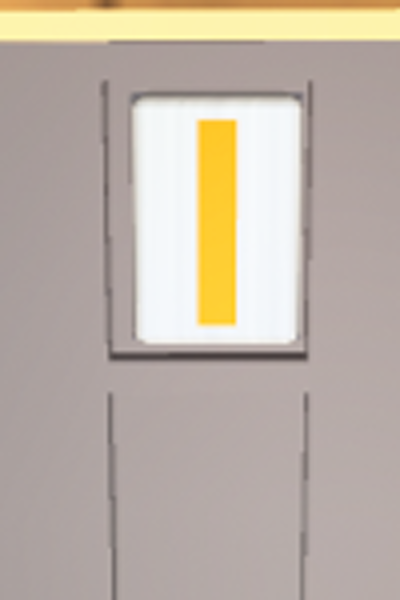

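Emit:
step_arm(
  deltas=[
    [0, -3, 1, 7, 0.3],
    [0, -7, 2, 14, 0.3],
    [0, -11, 3, 21, 0.3],
    [0, -15, 4, 28, 0.3],
    [0, -19, 5, 35, 0.3],
    [2, -23, 6, 42, 0.3],
    [4, -27, 7, 49, 0.3],
    [7, -30, 8, 56, 0.3],
    [9, -33, 10, 63, 0.3],
    [11, -33, 10, 66, 0.3],
  ],
)

```text
t: 19.65
eef_pos: [0.4384, -0.0459, 0.1043]
ee_rot: [-1.754, 1.566, 0.263]
force: [1.0, 0.9, -0.5]
width: 0.0615
```

Emit:
step_arm(
  deltas=[
    [0, 0, 0, 0, 0.3],
    [0, 0, 0, 0, 0.3],
    [0, 0, 0, 0, 0.3],
    [0, 0, 0, 0, 0.3],
    [0, 0, 0, 0, 0.3],
    [0, 0, 0, 0, 0.3],
    [0, 0, 0, 0, 0.3],
    [0, 0, 0, 0, 0.3],
    [0, 0, 0, 0, 0.3],
    [0, 0, 0, 0, 0.3],
  ],
)

```text
t: 20.48
eef_pos: [0.4379, -0.048, 0.1034]
ee_rot: [-1.787, 1.571, 0.234]
force: [0.3, -0.2, -0.4]
width: 0.0616
```

```bash
python3 p.py 0.4372 -0.0468 0.007 115.6;python3 - <<'E'
from h import *
s=get_state();f=grab_frame("wrist");show(f,"pics/w15.png");T=camT(f,s)
for c in wcases(f,T): print(*c)
E
```

```text
t 20.4833 [ 0.4379 -0.048   0.1034] q6 -1.46 w 0.0616 F [ 0.3 -0.2 -0.4]
(array([9.64, 0.02, 0.14]), np.float64(0.2))
strip [284. 216.] [ 0.4366 -0.0469] (53.9, 36.6) 25.8 [ 0.4368 -0.0468] 0.0315
dot [221. 324.] [ 0.528 -0.055] (34.3, 24.9) -64.2 [ 0.5375 -0.0518] 0.0313
```

View pics/w15.png

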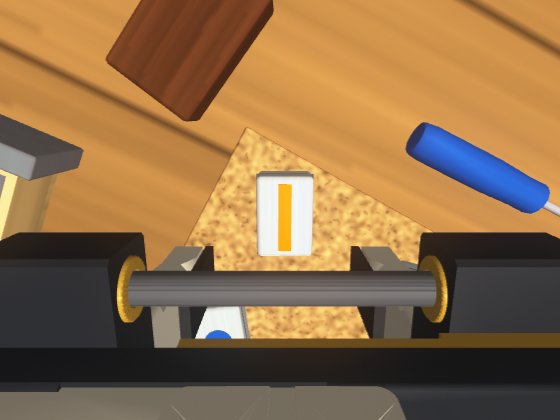

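The strip case sits at (284,216), square between the fingers. Gripping it.

Emit:
step_arm(
  deltas=[
    [3, 0, 0.15, 0, 0.3],
    [6, 0, 0.15, 0, 0.3],
    [8, 0, 0.15, 0, 0.3],
    [9.6, 0, 0.15, 0, 0.3],
    [9.6, 0, 0.15, 0, 0.3],
    [9.6, 0, 0.15, 0, 0.3],
    [9.6, 0, 0.15, 0, 1],
    [9.6, 0, 0.15, 0, 1],
    [9.6, 0, 0.15, 0, 1],
    [9.6, 0, 0.15, 0, 1],
  ],
)

```text
t: 21.37
eef_pos: [0.4379, -0.0463, 0.0082]
ee_rot: [-1.695, 1.569, 0.326]
force: [0.0, -0.5, -0.4]
width: 0.0403
```

Emit:
step_arm(
  deltas=[
    [0, 0, 0, 0, 1],
    [-1, 0, 0, 0, 1],
    [-3, 0, 0, 0, 1],
    [-5, 0, 0, 0, 1],
    [-7, 0, 0, 0, 1],
    [-9, 0, 0, 0, 1],
    [-11, 0, 0, 0, 1],
    [-13, 0, 0, 0, 1],
    [-13, 0, 0, 0, 1],
    [-13, 0, 0, 0, 1],
  ],
)

```text
t: 22.2
eef_pos: [0.4378, -0.0463, 0.1383]
ee_rot: [-1.625, 1.568, 0.396]
force: [-0.7, 0.9, -0.6]
width: 0.038
```

```bash
python3 p.py 0.5505 -0.316 0.13 2; python3 - <<'E'
from h import *
s=get_state();f=grab_frame("wrist");show(f,"pics/w16.png")
P=cloud(f,f["hand_eye"])*1000;print(P[225,275],P[205,282],P[202,282])
E
```

```text
t 22.2 [ 0.4378 -0.0463  0.1383] q6 -1.47 w 0.038 F [-0.7  0.9 -0.6]
(array([  0.83,   1.59, -29.19]), np.float64(-66.2))
[-25.17902166  24.13256276  -2.87987329] [-10.91579514  28.91431369  -0.08849371] [-5.28964246 28.94688433 -0.08732875]
```

Emit:
step_arm(
  deltas=[
    [0, 0, -2, -7, 1],
    [0, 0, -5, -14, 1],
    [0, 0.5, -8, -21, 1],
    [0, 0.5, -11, -28, 1],
    [0, 1, -14, -35, 1],
    [0, 1, -17, -42, 1],
    [0, 1.5, -20, -49, 1],
    [0, 1.6, -23, -56, 1],
    [0, 1.6, -26, -63, 1],
    [0, 1.6, -29.2, -66, 1],
  ],
)

```text
t: 23.08
eef_pos: [0.5493, -0.3175, 0.1354]
ee_rot: [-0.394, 1.568, 2.785]
force: [0.1, 1.1, -1.2]
width: 0.0376
```

Emit:
step_arm(
  deltas=[
    [0, 0, 0, 0, 1],
    [0, 0, 0, 0, 1],
    [0, 0, 0, 0, 1],
    [0, 0, 0, 0, 1],
    [0, 0, 0, 0, 1],
    [0, 0, 0, 0, 1],
    [0, 0, 0, 0, 1],
    [0, 0, 0, 0, 1],
    [0, 0, 0, 0, 1],
    [0, 0, 0, 0, 1],
  ],
)

```text
t: 23.92
eef_pos: [0.55, -0.3162, 0.1375]
ee_rot: [2.851, 1.571, -0.259]
force: [0.1, 0.8, -0.1]
width: 0.0376
```

```bash
python3 p.py 0.5505 -0.316 0.055 2; python3 - <<'E'
from h import *
s=get_state();f=grab_frame("wrist");show(f,"pics/w17.png")
E
```

```text
t 23.9167 [ 0.55   -0.3162  0.1375] q6 0.25 w 0.0376 F [ 0.1  0.8 -0.1]
(array([ 8.25, -0.02, -0.05]), np.float64(-0.2))
```

View pics/w17.png

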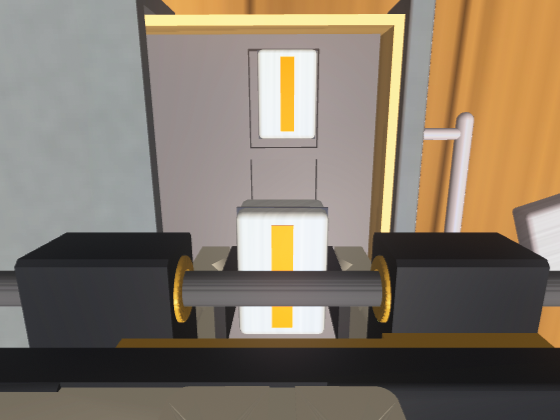

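Emit:
step_arm(
  deltas=[
    [2, 0, 0, 0, 1],
    [4, 0, 0, 0, 1],
    [6, 0, 0, 0, 1],
    [8, 0, 0, 0, 1],
    [9, 0, 0, 0, 1],
    [9.3, 0, 0, 0, 1],
    [9.3, 0, 0, 0, 1],
    [9.3, 0, 0, 0, 1],
    [9.3, 0, 0, 0, 1],
    [9.3, 0, 0, 0, 1],
  ],
)

```text
t: 24.8
eef_pos: [0.5507, -0.3166, 0.0456]
ee_rot: [2.808, 1.569, -0.302]
force: [-0.0, -0.6, -1.1]
width: 0.0378
```

```bash
python3 p.py 0.5505 -0.316 0.031 2; python3 - <<'E'
from h import *
s=get_state();f=grab_frame("wrist");show(f,"pics/w18.png",(200,100,360,260),4)
E
```

```text
t 24.8 [ 0.5507 -0.3166  0.0456] q6 0.25 w 0.0378 F [-0.  -0.6 -1.1]
(array([ 1.46, -0.06,  0.02]), np.float64(-0.2))
```

View pics/w18.png

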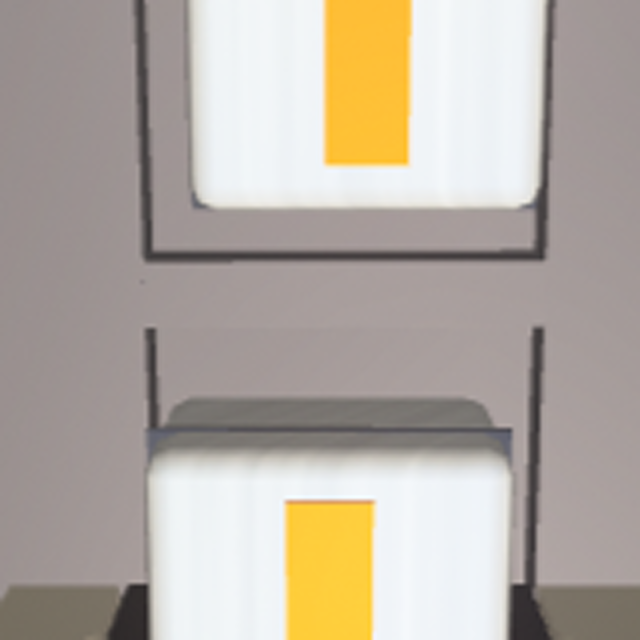

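```bash
python3 - <<'E'
from h import *
s=get_state();f=grab_frame("wrist");T=camT(f,s)
Q=plane(f,[(238,182),(335,182),(237,163.5),(336,163.5),(236.5,165),(336,165)],0.035,T)
R=Rt(s);print(((Q-s["eef_pos"])@R*1000).round(1))
P=cloud(f,f["hand_eye"])*1000
for v in (202,204,206,207,208):print(v,P[v,282].round(1))
E
```

```text
[[ 10.5  35.3 -21. ]
 [ 10.4  35.3  25.9]
 [ 10.5  44.2 -21.2]
 [ 10.4  44.2  26.1]
 [ 10.5  43.5 -21.5]
 [ 10.4  43.5  26.1]]
202 [-5.4 29.   0.3]
204 [-9.1 29.   0.2]
206 [-12.3  28.9   0.2]
207 [-15.6  29.2   0.2]
208 [-14.9  28.6   0.2]
```

Emit:
step_arm(
  deltas=[
    [0, 0.1, 0.2, 0, 1],
    [0.5, 0.1, 0.2, 0, 1],
    [1, 0.1, 0.2, 0, 1],
    [1.4, 0.1, 0.2, 0, 1],
    [1.5, 0.1, 0.2, 0, 1],
    [1.5, 0.1, 0.2, 0, 1],
    [1.5, 0.1, 0.2, 0, 1],
    [1.5, 0.1, 0.2, 0, 0.3],
    [1.5, 0.1, 0.2, 0, 0.3],
    [1.5, 0.1, 0.2, 0, 0.3],
  ],
)

```text
t: 25.73
eef_pos: [0.5477, -0.3174, 0.0288]
ee_rot: [-0.284, 1.57, 2.889]
force: [-0.2, -0.5, 0.5]
width: 0.0522
```

Emit:
step_arm(
  deltas=[
    [0, 0, 0, 0, 0.3],
    [-3, 0, 0, 0, 0.3],
    [-6, 0, 0, 0, 0.3],
    [-9, 0, 0, 0, 0.3],
    [-12, 0, 0, 0, 0.3],
    [-15, 0, 0, 0, 0.3],
    [-18, -2, 0, 0, 0.3],
    [-20, -6, 0, 0, 0.3],
    [-20, -10, 0, 0, 0.3],
    [-20, -10, 0, 0, 0.3],
  ],
)

```text
t: 26.57
eef_pos: [0.5454, -0.213, 0.2314]
ee_rot: [-2.94, 1.567, 0.235]
force: [-0.9, -1.0, -1.3]
width: 0.0615
```

```bash
python3 p.py 0.5496 0.0708 0.10 70.3; python3 - <<'E'
from h import *
s=get_state();f=grab_frame("wrist");show(f,"pics/w19.png");T=camT(f,s)
for c in wcases(f,T,(.45,.65,-.46,-.18),.053)+wcases(f,T):print(*c)
E
```

```text
t 26.5667 [ 0.5454 -0.213   0.2314] q6 0.07 w 0.0615 F [-0.9 -1.  -1.3]
(array([ 13.17, -28.34,  -1.33]), np.float64(-68.4))
strip [284.   3.] [ 0.5492 -0.3705] (36.9, 4.5) 1.9 None 0.0531
strip [283.  69.] [ 0.5482 -0.3179] (54.6, 36.7) -88.8 [ 0.5483 -0.3188] 0.0536
dot [281. 326.] [ 0.5428 -0.0503] (54.6, 36.2) 31.8 [ 0.5428 -0.049 ] 0.0313
```

View pics/w19.png

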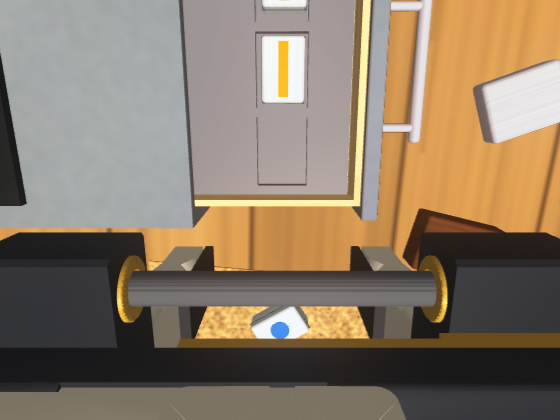

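```bash
python3 - <<'E'
from h import *
s=get_state();f=grab_frame("wrist");T=camT(f,s)
Q=plane(f,[(257.5,118),(306.5,118),(258,184.5),(306,184.5)],0.035,T);print(Q.round(4),Q.mean(0).round(4))
E
python3 p.py 0.5496 0.0708 0.10 70.5
```

```text
[[ 0.5704 -0.2777  0.035 ]
 [ 0.5241 -0.2793  0.035 ]
 [ 0.5687 -0.214   0.035 ]
 [ 0.5214 -0.2157  0.035 ]] [ 0.5461 -0.2467  0.035 ]
t 26.6667 [ 0.545  -0.216   0.2299] q6 0.08 w 0.0615 F [ 0.6 -0.7  0.7]
(array([ 12.99, -28.64,  -1.43]), np.float64(-68.5))
```

Emit:
step_arm(
  deltas=[
    [0, -3, 0, -7, 0.3],
    [0, -7, 0, -14, 0.3],
    [0, -11, 0, -21, 0.3],
    [0, -15, -0.5, -28, 0.3],
    [0, -19, -1, -35, 0.3],
    [2, -23, -1.3, -42, 0.3],
    [5, -26, -1.3, -49, 0.3],
    [8, -28.3, -1.3, -56, 0.3],
    [11, -28.3, -1.3, -63, 0.3],
    [13, -28.3, -1.3, -68.4, 0.3],
  ],
)

```text
t: 27.5
eef_pos: [0.5476, 0.0659, 0.0958]
ee_rot: [-0.873, 1.567, -2.782]
force: [0.2, -0.3, 0.3]
width: 0.0613
```

Emit:
step_arm(
  deltas=[
    [0, 0, 0, 0, 0.3],
    [0, 0, 0, 0, 0.3],
    [0, 0, 0, 0, 0.3],
    [0, 0, 0, 0, 0.3],
    [0, 0, 0, 0, 0.3],
    [0, 0, 0, 0, 0.3],
    [0, 0, 0, 0, 0.3],
    [0, 0, 0, 0, 0.3],
    [0, 0, 0, 0, 0.3],
    [0, 0, 0, 0, 0.3],
  ],
)

```text
t: 28.33
eef_pos: [0.5489, 0.0658, 0.0994]
ee_rot: [2.316, 1.571, 0.399]
force: [0.1, 0.0, -0.6]
width: 0.0614
```

```bash
python3 p.py 0.5496 0.0705 0.007 70.5;python3 - <<'E'
from h import *
s=get_state();f=grab_frame("wrist");show(f,"pics/w20.png");T=camT(f,s)
for c in wcases(f,T): print(*c)
E
```

```text
t 28.3333 [0.5489 0.0658 0.0994] q6 0.75 w 0.0614 F [ 0.1  0.  -0.6]
(array([ 9.24, -0.1 , -0.46]), np.float64(-0.3))
dot [212.  61.] [0.6536 0.0715] (54.2, 36.4) 45.6 [0.6541 0.0715] 0.0315
dot [453. 168.] [ 0.5431 -0.0484] (54.4, 36.6) 32.7 [ 0.5427 -0.0494] 0.0317
strip [273. 219.] [0.5502 0.071 ] (53.3, 36.3) -19.8 [0.5498 0.0707] 0.0316
strip [320. 330.] [0.4656 0.0693] (35.8, 15.9) 70.2 None 0.0314
```

View pics/w20.png

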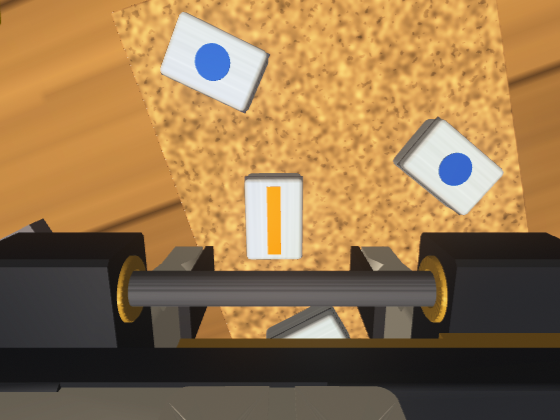

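Emit:
step_arm(
  deltas=[
    [2, -0.1, -0.45, 0, 0.3],
    [5, -0.1, -0.45, 0, 0.3],
    [7.5, -0.1, -0.45, 0, 0.3],
    [9.2, -0.1, -0.45, 0, 0.3],
    [9.2, -0.1, -0.45, 0, 0.3],
    [9.2, -0.1, -0.45, 0, 0.3],
    [9.2, -0.1, -0.45, 0, 1],
    [9.2, -0.1, -0.45, 0, 1],
    [9.2, -0.1, -0.45, 0, 1],
    [9.2, -0.1, -0.45, 0, 1],
  ],
)

```text
t: 29.22
eef_pos: [0.5502, 0.0707, 0.0084]
ee_rot: [2.374, 1.569, 0.458]
force: [-0.5, 0.8, -0.1]
width: 0.0402
```

Emit:
step_arm(
  deltas=[
    [0, 0, 0, 0, 1],
    [-1, 0, 0, 0, 1],
    [-3, 0, 0, 0, 1],
    [-5, 0, 0, 0, 1],
    [-7, 0, 0, 0, 1],
    [-9, 0, 0, 0, 1],
    [-11, 0, 0, 0, 1],
    [-13, 0, 0, 0, 1],
    [-13, 0, 0, 0, 1],
    [-13, 0, 0, 0, 1],
  ],
)

```text
t: 30.05
eef_pos: [0.55, 0.0706, 0.1391]
ee_rot: [2.428, 1.568, 0.511]
force: [-0.2, -0.3, -1.8]
width: 0.0381
```

```bash
python3 p.py 0.547 -0.245 0.13 2
```

```text
t 30.05 [0.55   0.0706 0.1391] q6 0.74 w 0.0381 F [-0.2 -0.3 -1.8]
(array([ 0.86, 10.41, 29.8 ]), np.float64(68.2))
```

Emit:
step_arm(
  deltas=[
    [0, 1, 3, 7, 1],
    [0, 2, 6, 14, 1],
    [0, 3, 9, 21, 1],
    [0, 4, 12, 28, 1],
    [0, 5, 15, 35, 1],
    [0, 6, 18, 42, 1],
    [0, 7, 21, 49, 1],
    [0, 8, 24, 56, 1],
    [0, 9.2, 27, 63, 1],
    [0, 10.4, 29.8, 68, 1],
  ],
)

```text
t: 30.88
eef_pos: [0.5451, -0.2468, 0.1363]
ee_rot: [-0.296, 1.569, 2.877]
force: [0.5, -0.1, -0.3]
width: 0.038
```

Emit:
step_arm(
  deltas=[
    [0, 0, 0, 0, 1],
    [0, 0, 0, 0, 1],
    [0, 0, 0, 0, 1],
    [0, 0, 0, 0, 1],
    [0, 0, 0, 0, 1],
    [0, 0, 0, 0, 1],
    [0, 0, 0, 0, 1],
    [0, 0, 0, 0, 1],
    [0, 0, 0, 0, 1],
    [0, 0, 0, 0, 1],
  ],
)

```text
t: 31.72
eef_pos: [0.5465, -0.2451, 0.1373]
ee_rot: [3.022, 1.571, -0.081]
force: [-0.4, -1.0, -0.4]
width: 0.0374
```

```bash
python3 p.py 0.547 -0.245 0.045 2
```

```text
t 31.7167 [ 0.5465 -0.2451  0.1373] q6 0.13 w 0.0374 F [-0.4 -1.  -0.4]
(array([ 9.23, -0.  , -0.05]), np.float64(0.2))
```

Emit:
step_arm(
  deltas=[
    [2, 0, 0, 0, 1],
    [4, 0, 0, 0, 1],
    [6, 0, 0, 0, 1],
    [8, 0, 0, 0, 1],
    [9, 0, 0, 0, 1],
    [9.2, 0, 0, 0, 1],
    [9.2, 0, 0, 0, 1],
    [9.2, 0, 0, 0, 1],
    [9.2, 0, 0, 0, 1],
    [9.2, 0, 0, 0, 1],
  ],
)

```text
t: 32.55
eef_pos: [0.5472, -0.2454, 0.0465]
ee_rot: [2.942, 1.569, -0.161]
force: [-0.6, -1.2, -1.5]
width: 0.0376
```

```bash
python3 p.py 0.547 -0.245 0.031 2; python3 - <<'E'
from h import *
s=get_state();f=grab_frame("wrist");show(f,"pics/w21.png",(200,100,360,260),4)
E
```

```text
t 32.55 [ 0.5472 -0.2454  0.0465] q6 0.13 w 0.0376 F [-0.6 -1.2 -1.5]
(array([ 1.55, -0.04,  0.02]), np.float64(0.2))
```

View pics/w21.png

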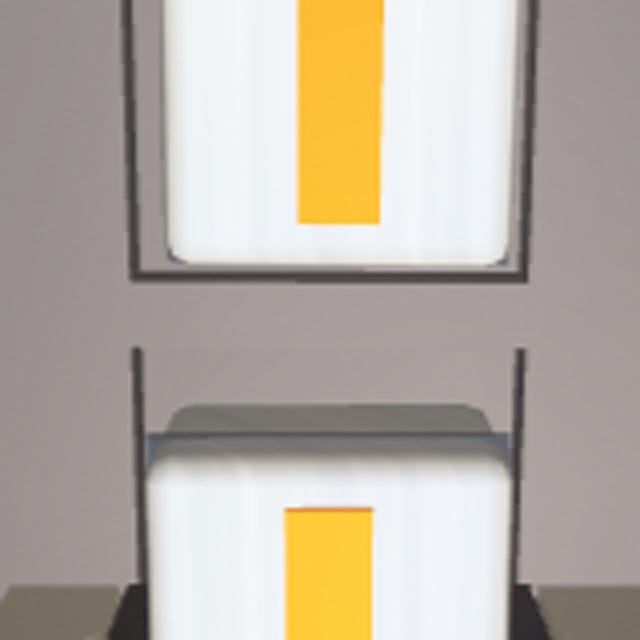

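The nest edges at crop columns 135 and 523 straddle the case evenly. Lowering and releasing.

Emit:
step_arm(
  deltas=[
    [0.3, -0.1, 0, 0, 1],
    [0.7, -0.1, 0, 0, 1],
    [1.1, -0.1, 0, 0, 1],
    [1.4, -0.1, 0, 0, 1],
    [1.6, -0.1, 0, 0, 1],
    [1.6, -0.1, 0, 0, 1],
    [1.6, -0.1, 0, 0, 1],
    [1.6, -0.1, 0, 0, 0.3],
    [1.6, -0.1, 0, 0, 0.3],
    [1.6, -0.1, 0, 0, 0.3],
  ],
)

```text
t: 33.43
eef_pos: [0.5461, -0.2443, 0.029]
ee_rot: [-0.185, 1.57, 2.995]
force: [0.8, 0.5, -0.4]
width: 0.0525
```

Emit:
step_arm(
  deltas=[
    [0, 0, 0, 0, 0.3],
    [-3, 0, 0, 0, 0.3],
    [-6, 0, 0, 0, 0.3],
    [-9, 0, 0, 0, 0.3],
    [-12, 0, 0, 0, 0.3],
    [-15, -3, 0, 0, 0.3],
    [-18, -7, 0, 0, 0.3],
    [-20, -11, 0, 0, 0.3],
    [-20, -13, 0, 0, 0.3],
    [-20, -13, 0, 0, 0.3],
  ],
)

```text
t: 34.27
eef_pos: [0.5423, -0.1106, 0.2319]
ee_rot: [-2.972, 1.566, 0.211]
force: [-0.0, -0.4, -0.2]
width: 0.0614
```

```bash
python3 p.py 0.42 -0.32 0.09 2; python3 - <<'E'
from h import *
s=get_state();f=grab_frame("wrist");show(f,"pics/w22.png");T=camT(f,s)
for c in wcases(f,T,(.45,.65,-.46,-.18),.053)+wcases(f,T):print(*c)
g=grab_frame("top");show(g,"pics/t22.png",(360,60,500,260),4);T=camT(g);P=cloud(g,T)
print("unit/case z",P[195,390:470:4,2].round(3))
E
```

```text
t 34.2667 [ 0.5423 -0.1106  0.2319] q6 -0.11 w 0.0614 F [-0.  -0.4 -0.2]
(array([14.11, 20.43, 13.15]), np.float64(0.4))
strip [283.  34.] [ 0.5476 -0.2437] (53.6, 36.9) -87.7 [ 0.5473 -0.2445] 0.0536
dot [280. 241.] [ 0.5429 -0.0497] (54.7, 36.3) 32.8 [ 0.5428 -0.049 ] 0.0314
unit/case z [0.054 0.054 0.055 0.056 0.03  0.038 0.055 0.055 0.056 0.055 0.052 0.059
 0.037 0.032 0.051 0.056 0.052 0.052 0.056 0.051]
```

View pics/t22.png

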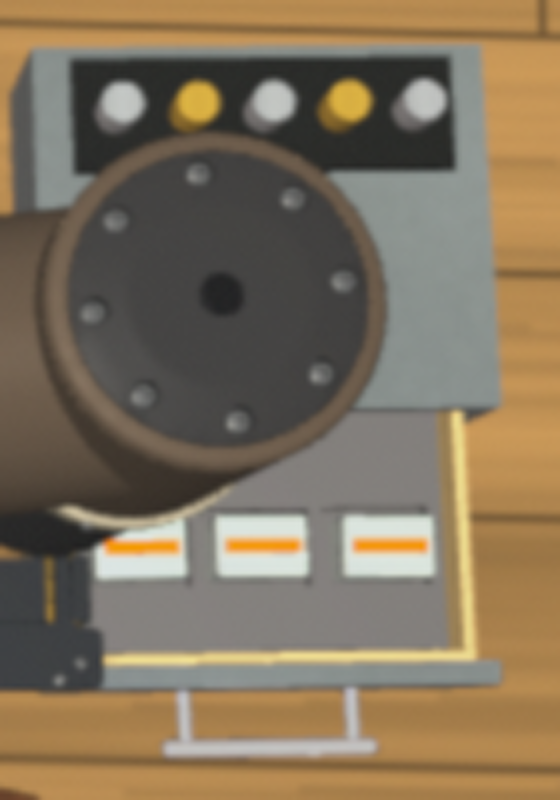

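All three rejects sit flat in the drawer nests with their strips up. Next I'll close the drawer by its handle.

```bash
python3 p.py 0.4225 -0.3245 0.09 2
```

```text
t 34.3667 [ 0.5414 -0.1133  0.2297] q6 -0.11 w 0.0615 F [-0.2 -0.2 -0.5]
(array([13.96, 20.63, 12.76]), np.float64(0.3))
```

Emit:
step_arm(
  deltas=[
    [0, 2, 2, 0, 0.77],
    [0, 4, 4, 0, 0.77],
    [0, 7, 6, 0, 0.77],
    [0, 10, 8, 0, 0.77],
    [0, 13, 10, 0, 0.77],
    [2, 16, 12, 0, 0.77],
    [5, 20.5, 12.8, 0, 0.77],
    [8, 20.5, 12.8, 0, 0.77],
    [11, 20.5, 12.8, 0, 0.77],
    [13.5, 20.5, 12.8, 0, 0.77],
  ],
)

```text
t: 35.2
eef_pos: [0.4187, -0.3256, 0.0911]
ee_rot: [-0.408, 1.567, 2.768]
force: [0.3, 1.2, -0.4]
width: 0.0204
```

Emit:
step_arm(
  deltas=[
    [0, 0, 0, 0, 0.77],
    [0, 0, 0, 0, 0.77],
    [0, 0, 0, 0, 0.77],
    [0, 0, 0, 0, 0.77],
    [0, 0, 0, 0, 0.77],
    [0, 0, 0, 0, 0.77],
    [0, 0, 0, 0, 0.77],
    [0, 0, 0, 0, 0.77],
    [0, 0, 0, 0, 0.77],
    [0, 0, 0, 0, 0.77],
  ],
)

```text
t: 36.03
eef_pos: [0.4214, -0.3241, 0.0944]
ee_rot: [2.732, 1.571, -0.371]
force: [-0.3, -0.9, -0.4]
width: 0.02
```

```bash
python3 p.py 0.4225 -0.3245 0.0225 2;  python3 - <<'E'
from h import *
s=get_state();f=grab_frame("wrist");show(f,"pics/w23.png")
E
```

```text
t 36.0333 [ 0.4214 -0.3241  0.0944] q6 0.32 w 0.02 F [-0.3 -0.9 -0.4]
(array([ 7.19,  0.05, -0.11]), np.float64(0.2))
```

View pics/w23.png

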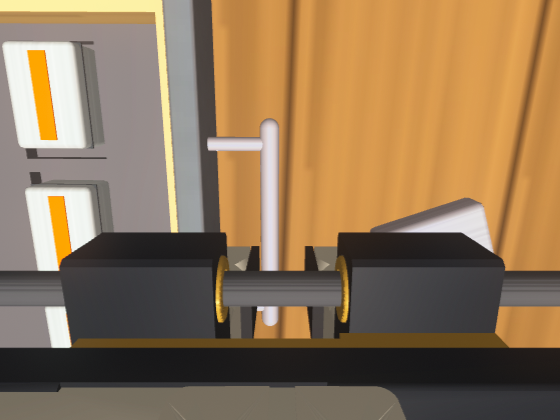

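```bash
python3 - <<'E'
from h import *
s=get_state();f=grab_frame("wrist");T=camT(f,s);P=cloud(f,T)
Q=plane(f,[(269,122),(270,180),(270,230),(270,322)],0.047,T);print(Q.round(4))
print(P[180,264:276].round(4))
E
python3 p.py 0.429 -0.3245 0.0225 2
```

```text
[[ 0.4307 -0.3866  0.047 ]
 [ 0.4292 -0.3538  0.047 ]
 [ 0.4282 -0.3233  0.047 ]
 [ 0.4263 -0.2614  0.047 ]]
[[ 0.4326 -0.3541  0.0497]
 [ 0.432  -0.3542  0.0502]
 [ 0.4314 -0.3539  0.0485]
 [ 0.4308 -0.3543  0.0504]
 [ 0.4303 -0.3539  0.0482]
 [ 0.4297 -0.3544  0.0508]
 [ 0.4291 -0.3541  0.049 ]
 [ 0.4285 -0.3544  0.0507]
 [ 0.4279 -0.3545  0.0508]
 [ 0.4274 -0.3543  0.0495]
 [ 0.4268 -0.3543  0.0495]
 [ 0.4262 -0.3541  0.0482]]
t 36.1333 [ 0.4214 -0.3241  0.0943] q6 0.32 w 0.0199 F [-0.2 -0.  -0.4]
(array([ 7.18,  0.07, -0.76]), np.float64(0.2))
```

Emit:
step_arm(
  deltas=[
    [0, 0, -0.7, 0, 0.77],
    [0, 0, -0.7, 0, 0.77],
    [1, 0, -0.7, 0, 0.77],
    [3, 0, -0.7, 0, 0.77],
    [5, 0, -0.7, 0, 0.77],
    [7.2, 0, -0.7, 0, 0.77],
    [7.2, 0, -0.7, 0, 0.77],
    [7.2, 0, -0.7, 0, 1],
    [7.2, 0, -0.7, 0, 1],
    [7.2, 0, -0.7, 0, 1],
  ],
  squeeze=20,
)

```text
t: 36.97
eef_pos: [0.4288, -0.3241, 0.023]
ee_rot: [2.755, 1.57, -0.348]
force: [2.1, -2.0, -7.2]
width: 0.0102
```

Emit:
step_arm(
  deltas=[
    [0, 0, 0, 0, 1],
    [0, 0, 0, 0, 1],
    [0, 0, -2, 0, 1],
    [0, 0, -4, 0, 1],
    [0, 0, -6, 0, 1],
    [0, 0, -8, 0, 1],
    [0, 0, -10, 0, 1],
    [0, 0, -12, 0, 1],
    [0, 0, -13, 0, 1],
    [0, 0, -13, 0, 1],
  ],
)

```text
t: 37.8
eef_pos: [0.5611, -0.3195, 0.0229]
ee_rot: [2.58, 1.568, -0.522]
force: [1.3, -4.4, -1.5]
width: 0.0102
```

```bash
python3 p.py 0.580 -0.319 0.0225 2
```

```text
t 37.8 [ 0.5611 -0.3195  0.0229] q6 0.25 w 0.0102 F [ 1.3 -4.4 -1.5]
(array([ 0.05,  0.03, -1.89]), np.float64(0.3))
```

Emit:
step_arm(
  deltas=[
    [0, 0, -0.3, 0, 1],
    [0, 0, -0.7, 0, 1],
    [0, 0, -1.0, 0, 1],
    [0, 0, -1.3, 0, 1],
    [0, 0, -1.6, 0, 1],
    [0, 0, -1.8, 0, 1],
    [0, 0, -2.0, 0, 1],
    [0, 0, -2.1, 0, 1],
    [0, 0, -2.1, 0, 1],
    [0, 0, -2.1, 0, 1],
  ],
)

```text
t: 38.63
eef_pos: [0.5788, -0.3188, 0.023]
ee_rot: [2.1, 1.57, -1.003]
force: [0.3, -5.2, -2.7]
width: 0.0102
```

```bash
python3 p.py 0.580 -0.319 0.0225 2;python3 - <<'E'
from h import *
s=get_state();f=grab_frame("wrist");show(f,"pics/w24.png")
E
```

```text
t 38.6333 [ 0.5788 -0.3188  0.023 ] q6 0.25 w 0.0102 F [ 0.3 -5.2 -2.7]
(array([ 0.05,  0.02, -0.12]), np.float64(0.2))
```

View pics/w24.png

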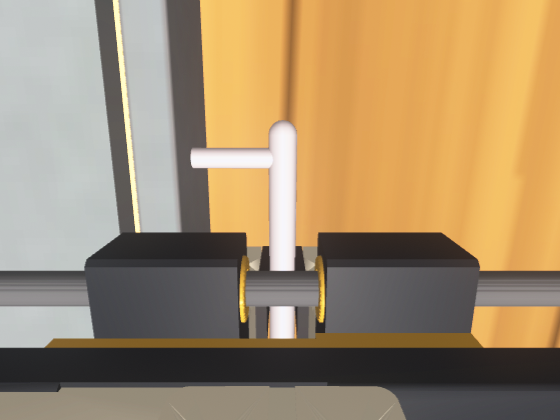

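Emit:
step_arm(
  deltas=[
    [0, 0, -0.2, 0, 1],
    [0, 0, -0.3, 0, 1],
    [0, 0, -0.4, 0, 1],
    [0, 0, -0.4, 0, 1],
    [0, 0, -0.4, 0, 1],
    [0, 0, -0.4, 0, 1],
    [0, 0, -0.4, 0, 1],
    [0, 0, -0.4, 0, 1],
    [0, 0, -0.4, 0, 1],
    [0, 0, -0.4, 0, 1],
  ],
)

```text
t: 39.52
eef_pos: [0.5793, -0.3187, 0.0229]
ee_rot: [-0.067, 1.565, 3.112]
force: [-9.3, -5.9, 4.6]
width: 0.0102
```

Emit:
step_arm(
  deltas=[
    [0, 0, 0, 0, 0.77],
    [0, 0, 0, 0, 0.77],
    [0, 0, 0.2, 0, 0.77],
    [0, 0, 0.2, 0, 0.77],
    [-2, 0, 0.2, 0, 0.77],
    [-5, 0, 0.2, 0, 0.77],
    [-8, 0, 0.2, 0, 0.77],
    [-11, 0, 0.2, 0, 0.77],
    [-15, 0, 0.2, 0, 0.77],
    [-19, 0, 0.2, 0, 0.77],
  ],
)

```text
t: 40.35
eef_pos: [0.5807, -0.3174, 0.2137]
ee_rot: [-0.634, 1.57, 2.546]
force: [0.7, -0.9, 0.1]
width: 0.02
```

```bash
python3 p.py 0.5525 0.075 0.25 2;python3 - <<'E'
from h import *
s=get_state();f=grab_frame("wrist");show(f,"pics/w25.png");T=camT(f,s)
print(plane(f,[(283,130)],.047,T))
E
```

```text
t 40.35 [ 0.5807 -0.3174  0.2137] q6 0.25 w 0.02 F [ 0.7 -0.9  0.1]
(array([ -3.61, -39.32,   1.31]), np.float64(0.2))
[[ 0.58130139 -0.37139281  0.047     ]]
```

View pics/w25.png

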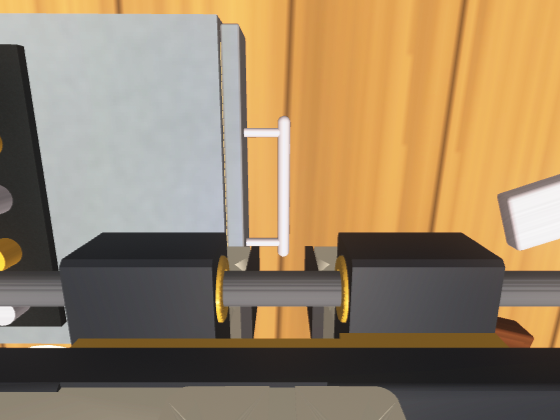

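The drawer is shut: it hit its stop at −9 N and the bar is back at x ≈ 0.58. On to the dots, starting with a look over the mat in case one was knocked.

Emit:
step_arm(
  deltas=[
    [-1, -4, 0, 0, 0.3],
    [-2, -8, 0.5, 0, 0.3],
    [-3, -12, 1, 0, 0.3],
    [-3.6, -16, 1.3, 0, 0.3],
    [-3.6, -20, 1.3, 0, 0.3],
    [-3.6, -24, 1.3, 0, 0.3],
    [-3.6, -28, 1.3, 0, 0.3],
    [-3.6, -32, 1.3, 0, 0.3],
    [-3.6, -36, 1.3, 0, 0.3],
    [-3.6, -39.3, 1.3, 0, 0.3],
  ],
)

```text
t: 41.23
eef_pos: [0.5526, 0.0771, 0.2486]
ee_rot: [-2.425, 1.569, 0.756]
force: [0.3, -0.4, -1.1]
width: 0.0613
```

```bash
python3 - <<'E'
from h import *
s=get_state();f=grab_frame("wrist");show(f,"pics/w26.png");T=camT(f,s)
s2=get_state();print(s["eef_pos"],s2["eef_pos"],s["t"])
for c in wcases(f,T): print(*c)
E
```

```text
[0.55264375 0.07707046 0.24861064] [0.55307511 0.08100928 0.24843279] 41.2333
dot [297.  51.] [ 0.5427 -0.0488] (54.6, 37.0) 32.8 [ 0.5428 -0.0495] 0.0315
dot [185. 171.] [0.6532 0.0714] (54.0, 36.3) 45.2 [0.6538 0.0712] 0.0314
dot [381. 187.] [0.4484 0.0799] (54.2, 36.4) -80.3 [0.4478 0.0801] 0.0315
```

View pics/w26.png

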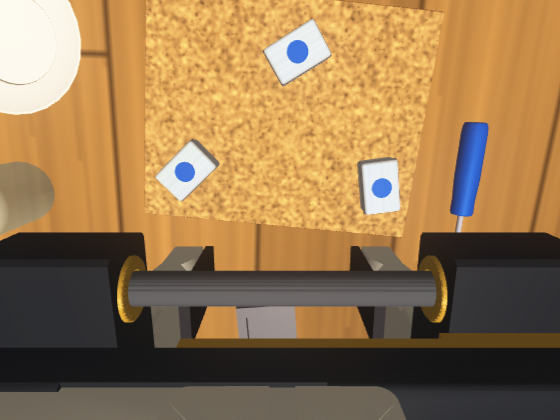

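The three dots have not moved: (297,51), (185,171) and (381,187). Picking the one at (297,51) first.

```bash
python3 p.py 0.5427 -0.0490 0.10 122.8
```

```text
t 41.2833 [0.5531 0.081  0.2484] q6 -0.45 w 0.0614 F [1.  3.6 0.2]
(array([14.82, 12.98,  1.6 ]), np.float64(59.6))
```

Emit:
step_arm(
  deltas=[
    [2, 3, 0.5, 7, 0.3],
    [4, 6, 1, 14, 0.3],
    [6, 9, 1.3, 21, 0.3],
    [8, 12, 1.6, 28, 0.3],
    [10, 13, 1.6, 35, 0.3],
    [12, 13, 1.6, 42, 0.3],
    [14, 13, 1.6, 49, 0.3],
    [14.8, 13, 1.6, 56, 0.3],
    [14.8, 13, 1.6, 59.6, 0.3],
    [14.8, 13, 1.6, 59.6, 0.3],
  ],
)

```text
t: 42.12
eef_pos: [0.5417, -0.0563, 0.0995]
ee_rot: [1.115, 1.57, -3.031]
force: [-1.1, -0.7, -0.2]
width: 0.0614
```

```bash
python3 p.py 0.5427 -0.0490 0.007 122.8
```

```text
t 42.1167 [ 0.5417 -0.0563  0.0995] q6 -1.26 w 0.0614 F [-1.1 -0.7 -0.2]
(array([ 9.25, -0.48,  0.56]), np.float64(-0.4))
```

Emit:
step_arm(
  deltas=[
    [1, -0.5, 0.55, 0, 0.3],
    [2, -0.5, 0.55, 0, 0.3],
    [3, -0.5, 0.55, 0, 0.3],
    [4, -0.5, 0.55, 0, 0.3],
    [4, -0.5, 0.55, 0, 0.3],
    [4, -0.5, 0.55, 0, 0.3],
    [4, -0.5, 0.55, 0, 0.3],
    [4, -0.5, 0.55, 0, 0.3],
    [4, -0.5, 0.55, 0, 0.3],
    [4, -0.5, 0.55, 0, 0.3],
  ],
)

```text
t: 42.95
eef_pos: [0.5437, -0.049, 0.0607]
ee_rot: [-1.941, 1.57, 0.199]
force: [0.6, -0.4, -1.0]
width: 0.0613
```

```bash
python3 p.py 0.5427 -0.0490 0.007 122.8; python3 - <<'E'
from h import *
s=get_state();f=grab_frame("wrist");show(f,"pics/w27.png");T=camT(f,s)
for c in wcases(f,T): print(*c)
E
```

```text
t 42.95 [ 0.5437 -0.049   0.0607] q6 -1.27 w 0.0613 F [ 0.6 -0.4 -1. ]
(array([5.37, 0.09, 0.05]), np.float64(-0.2))
dot [544. 209.] [0.4495 0.0617] (34.6, 25.4) 23.9 [0.4544 0.0742] 0.0313
dot [283. 229.] [ 0.5395 -0.0508] (46.9, 36.3) 32.6 [ 0.5431 -0.0489] 0.0315
```

View pics/w27.png

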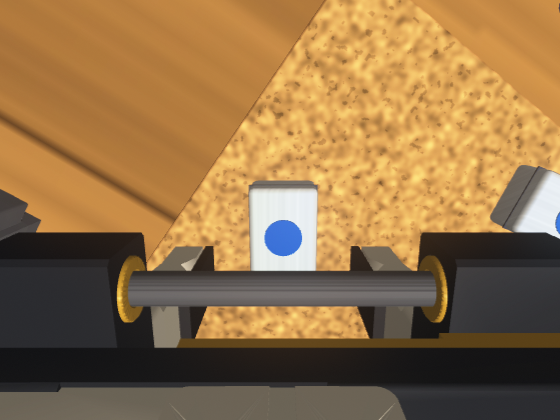

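Dot case centred at column 283 and aligned. Gripping it.

Emit:
step_arm(
  deltas=[
    [2, 0.1, 0, 0, 0.3],
    [4, 0.1, 0, 0, 0.3],
    [5.3, 0.1, 0, 0, 0.3],
    [5.3, 0.1, 0, 0, 0.3],
    [5.3, 0.1, 0, 0, 0.3],
    [5.3, 0.1, 0, 0, 1],
    [5.3, 0.1, 0, 0, 1],
    [5.3, 0.1, 0, 0, 1],
    [5.3, 0.1, 0, 0, 1],
    [5.3, 0.1, 0, 0, 1],
  ],
  squeeze=25,
)

```text
t: 43.83
eef_pos: [0.543, -0.0494, 0.008]
ee_rot: [-1.917, 1.57, 0.222]
force: [-0.7, 1.0, 3.7]
width: 0.0377
```

Emit:
step_arm(
  deltas=[
    [0, 0, 0, 0, 1],
    [-1, 0, 0, 0, 1],
    [-3, 0, 0, 0, 1],
    [-5, 0, 0, 0, 1],
    [-7, 0, 0, 0, 1],
    [-9, 0, 0, 0, 1],
    [-11, 0, 0, 0, 1],
    [-13, 0, 0, 0, 1],
    [-13, 0, 0, 0, 1],
    [-13, 0, 0, 0, 1],
  ],
)

```text
t: 44.67
eef_pos: [0.543, -0.0493, 0.1388]
ee_rot: [-1.829, 1.568, 0.311]
force: [-0.5, -0.8, -1.8]
width: 0.0377
```

```bash
python3 p.py 0.546 0.4203 0.13 6
```

```text
t 44.6667 [ 0.543  -0.0493  0.1388] q6 -1.27 w 0.0377 F [-0.5 -0.8 -1.8]
(array([  0.92, -25.55,  39.41]), np.float64(-63.4))
```

Emit:
step_arm(
  deltas=[
    [0, -2, 3, -6, 1],
    [0, -4, 6, -12, 1],
    [0, -6, 9, -18, 1],
    [0, -8, 12, -24, 1],
    [0, -10, 15, -30, 1],
    [0, -12, 18.5, -36, 1],
    [0, -14, 21.6, -42, 1],
    [0, -16, 24.7, -48, 1],
    [0, -18, 27.8, -54, 1],
    [0, -20, 31, -60, 1],
  ],
)

```text
t: 45.5
eef_pos: [0.543, 0.3206, 0.136]
ee_rot: [0.628, 1.568, -2.463]
force: [1.4, 0.1, -1.8]
width: 0.0375
```

```bash
python3 p.py 0.546 0.4203 0.13 6
```

```text
t 45.5 [0.543  0.3206 0.136 ] q6 -0.79 w 0.0375 F [ 1.4  0.1 -1.8]
(array([ 0.59, -9.94, -0.81]), np.float64(-3.1))
```

Emit:
step_arm(
  deltas=[
    [0, -3, 0, -3, 1],
    [0, -6, 0, -3, 1],
    [0, -9, -0.5, -3, 1],
    [0, -9.9, -0.8, -3, 1],
    [0, -9.9, -0.8, -3, 1],
    [0, -9.9, -0.8, -3, 1],
    [0, -9.9, -0.8, -3, 1],
    [0, -9.9, -0.8, -3, 1],
    [0, -9.9, -0.8, -3, 1],
    [0, -9.9, -0.8, -3, 1],
  ],
)

```text
t: 46.33
eef_pos: [0.5477, 0.4179, 0.1376]
ee_rot: [-2.198, 1.571, 1.04]
force: [-0.2, 1.2, -2.1]
width: 0.0377
```

```bash
python3 p.py 0.546 0.4203 0.03 6; python3 - <<'E'
from h import *
s=get_state();f=grab_frame("wrist");show(f,"pics/w28.png")
E
```

```text
t 46.3333 [0.5477 0.4179 0.1376] q6 -0.84 w 0.0377 F [-0.2  1.2 -2.1]
(array([10.76, -0.26,  0.15]), np.float64(-0.5))
```

View pics/w28.png

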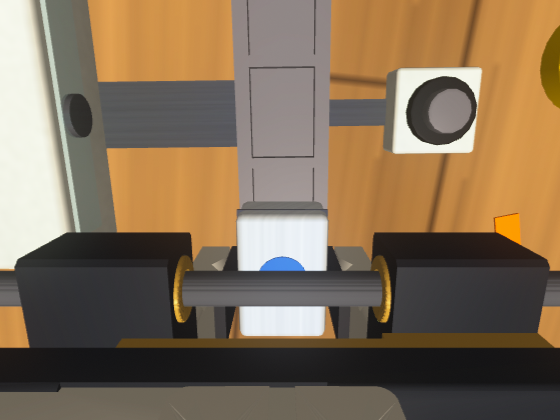

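```bash
python3 - <<'E'
from h import *
s=get_state();f=grab_frame("wrist");T=camT(f,s)
px=[(253.5,168.5),(313,168.5),(251,157.5),(313.5,157.5),(251.5,67.5),(314,67.5),(249.5,54)]
Q=plane(f,px,0.016,T);R=Rt(s);print(Q.round(4));print(((Q-s["eef_pos"])@R*1000).round(1))
P=cloud(f,f["hand_eye"])*1000
for v in (202,204,206):print(v,P[v,282].round(1))
print("button",plane(f,[(450,110)],.052,T).round(4), cloud(f,T)[110,450].round(4))
E
```

```text
[[0.5719 0.3939 0.016 ]
 [0.5258 0.3895 0.016 ]
 [0.5745 0.3856 0.016 ]
 [0.5265 0.381  0.016 ]
 [0.5791 0.3204 0.016 ]
 [0.5338 0.316  0.016 ]
 [0.5813 0.3114 0.016 ]]
[[121.7  26.4 -21.7]
 [121.7  26.4  24.6]
 [121.7  34.9 -23.5]
 [121.7  34.9  24.8]
 [121.6 100.3 -21.8]
 [121.6 100.3  23.8]
 [121.6 109.5 -23. ]]
202 [-1.3 28.1  0.3]
204 [-4.2 27.8  0.3]
206 [-7.7 27.7  0.3]
button [[0.4444 0.3379 0.052 ]] [0.4447 0.3379 0.0525]
```

Emit:
step_arm(
  deltas=[
    [2, -0.3, 0.1, 0, 1],
    [4, -0.5, 0.1, 0, 1],
    [6, -0.5, 0.1, 0, 1],
    [8, -0.5, 0.1, 0, 1],
    [10, -0.5, 0.1, 0, 1],
    [10.7, -0.5, 0.1, 0, 1],
    [10.7, -0.5, 0.1, 0, 1],
    [10.7, -0.5, 0.1, 0, 1],
    [10.7, -0.5, 0.1, 0, 1],
    [10.7, -0.5, 0.1, 0, 1],
  ],
)

```text
t: 47.27
eef_pos: [0.5468, 0.4243, 0.032]
ee_rot: [-2.403, 1.568, 0.836]
force: [0.8, -0.1, -1.2]
width: 0.0377
```

```bash
python3 p.py 0.546 0.4203 0.011 6; python3 - <<'E'
from h import *
s=get_state();f=grab_frame("wrist");show(f,"pics/w29.png",(200,100,360,260),4)
E
```

```text
t 47.2667 [0.5468 0.4243 0.032 ] q6 -0.84 w 0.0377 F [ 0.8 -0.1 -1.2]
(array([2.1 , 0.4 , 0.12]), np.float64(-0.4))
```

View pics/w29.png

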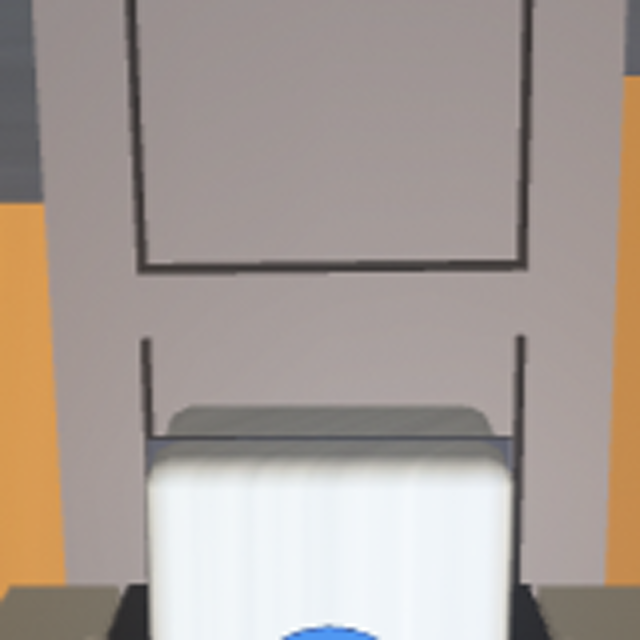

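```bash
cat > n.py <<'E'
from h import *
import sys
# usage: n.py z u v ...  -> tool mm of pixel at height z ; case face y
a=[float(x) for x in sys.argv[1:]]
s=get_state();f=grab_frame("wrist");T=camT(f,s);Q=plane(f,np.array(a[1:]).reshape(-1,2),a[0],T)
print(((Q-s["eef_pos"])@Rt(s)*1000).round(1))
P=cloud(f,f["hand_eye"])*1000
for v in (203,205,207):print(v,P[v,282].round(1))
E
python3 n.py 0.016 237 184.5 330 184.5 235 167 330.5 166.5
```

```text
[[ 15.8  33.1 -22.1]
 [ 15.7  33.1  24.2]
 [ 15.8  41.8 -22.9]
 [ 15.7  42.1  24.2]]
203 [-1.3 27.6  0.3]
205 [-6.9 28.   0.3]
207 [-9.  27.6  0.3]
```

Centred, with a gap of 5.1 mm. Lowering 2.1 cm and releasing.

Emit:
step_arm(
  deltas=[
    [0.5, 0, 0.1, 0, 1],
    [1, 0, 0.1, 0, 1],
    [1.5, 0, 0.1, 0, 1],
    [1.9, 0, 0.1, 0, 1],
    [2.1, 0, 0.1, 0, 1],
    [2.1, 0, 0.1, 0, 1],
    [2.1, 0, 0.1, 0, 1],
    [2.1, 0, 0.1, 0, 0.3],
    [2.1, 0, 0.1, 0, 0.3],
    [2.1, 0, 0.1, 0, 0.3],
  ],
)

```text
t: 48.2
eef_pos: [0.5451, 0.4235, 0.009]
ee_rot: [1.352, 1.571, -1.692]
force: [0.9, -0.6, -0.4]
width: 0.0525
```

Emit:
step_arm(
  deltas=[
    [0, 0, 0, 0, 0.3],
    [-3, 0, 0, 0, 0.3],
    [-6, 0, 0, 0, 0.3],
    [-9, 0, 0, 0, 0.3],
    [-12, 0, 0, 0, 0.3],
    [-15, 0, 0, 0, 0.3],
    [-18, 0, 0, 0, 0.3],
    [-20, -3, 0, 0, 0.3],
    [-22, -7, 0, 0, 0.3],
    [-22, -7, 0, 0, 0.3],
  ],
)

```text
t: 49.03
eef_pos: [0.5389, 0.4985, 0.2333]
ee_rot: [-2.401, 1.564, 0.841]
force: [-0.1, -1.0, 0.0]
width: 0.0615
```

```bash
python3 p.py 0.655 0.0714 0.10 135.5; python3 - <<'E'
from h import *
s=get_state();f=grab_frame("wrist");show(f,"pics/w30.png");T=camT(f,s)
for c in wcases(f,T,(.45,.65,.2,.5),.034):print(*c)
E
```

```text
t 49.0333 [0.5389 0.4985 0.2333] q6 -0.91 w 0.0615 F [-0.1 -1.   0. ]
(array([13.16, 43.72, -7.22]), np.float64(50.2))
strip [379.  32.] [0.4639 0.3482] (45.6, 20.0) -80.8 None 0.0305
dot [285. 104.] [0.5444 0.4233] (54.6, 36.6) -84.3 [0.5444 0.4231] 0.0345
```

View pics/w30.png

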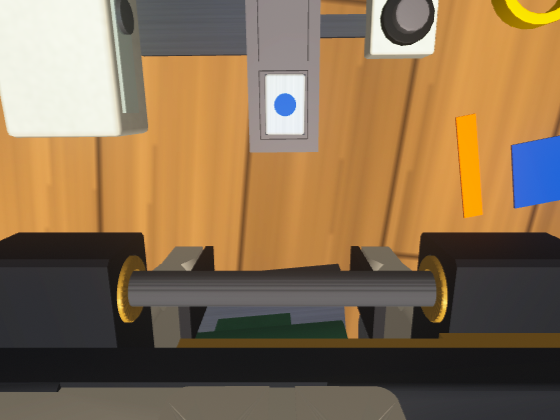

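Emit:
step_arm(
  deltas=[
    [0, 4, 0, 5, 0.3],
    [0, 8, -1, 10, 0.3],
    [0, 12, -2, 15, 0.3],
    [0, 16, -3, 20, 0.3],
    [0, 20, -4, 25, 0.3],
    [0, 24, -5, 30, 0.3],
    [0, 28, -6, 35, 0.3],
    [0, 32, -7, 40, 0.3],
    [2, 36, -7, 45, 0.3],
    [4, 40, -7, 50, 0.3],
  ],
)

```text
t: 49.92
eef_pos: [0.6469, 0.105, 0.1918]
ee_rot: [-1.986, 1.569, 0.375]
force: [0.5, 0.4, -0.2]
width: 0.0611
```

```bash
python3 p.py 0.6535 0.0712 0.09 135.4; python3 - <<'E'
from h import *
s=get_state();f=grab_frame("wrist");show(f,"pics/w31.png");T=camT(f,s)
for c in wcases(f,T):print(*c)
E
```

```text
t 49.9167 [0.6469 0.105  0.1918] q6 -1.24 w 0.0611 F [ 0.5  0.4 -0.2]
(array([10.18,  1.95, -2.84]), np.float64(-0.1))
dot [443.  13.] [0.458  0.0928] (58.0, 27.1) -44.7 [0.4517 0.0843] 0.0316
dot [250. 169.] [0.6534 0.0713] (54.1, 36.9) 45.3 [0.6537 0.0712] 0.0315
```

View pics/w31.png

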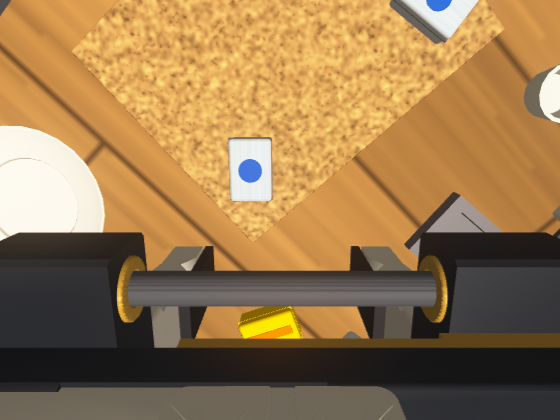

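Emit:
step_arm(
  deltas=[
    [2, 1, -1.5, 0, 0.3],
    [4, 1.9, -2.8, 0, 0.3],
    [6, 1.9, -2.8, 0, 0.3],
    [8, 1.9, -2.8, 0, 0.3],
    [10, 1.9, -2.8, 0, 0.3],
    [12, 1.9, -2.8, 0, 0.3],
    [12, 1.9, -2.8, 0, 0.3],
    [12, 1.9, -2.8, 0, 0.3],
    [12, 1.9, -2.8, 0, 0.3],
    [12, 1.9, -2.8, 0, 0.3],
  ],
)

```text
t: 50.8
eef_pos: [0.6539, 0.0743, 0.0735]
ee_rot: [-2.125, 1.569, 0.242]
force: [0.1, 0.3, 0.3]
width: 0.0615
```

```bash
python3 p.py 0.6535 0.0712 0.007 135.4; python3 - <<'E'
from h import *
s=get_state();f=grab_frame("wrist");show(f,"pics/w32.png");T=camT(f,s)
for c in wcases(f,T):print(*c)
E
```

```text
t 50.8 [0.6539 0.0743 0.0735] q6 -1.18 w 0.0615 F [0.1 0.3 0.3]
(array([ 6.65,  0.27, -0.18]), np.float64(0.2))
dot [279. 225.] [0.653  0.0711] (53.4, 36.1) 45.6 [0.6539 0.0715] 0.0314
```

Emit:
step_arm(
  deltas=[
    [2, 0.25, -0.2, 0, 0.3],
    [4, 0.25, -0.2, 0, 0.3],
    [5.5, 0.25, -0.2, 0, 0.3],
    [6.6, 0.25, -0.2, 0, 0.3],
    [6.6, 0.25, -0.2, 0, 0.3],
    [6.6, 0.25, -0.2, 0, 0.3],
    [6.6, 0.25, -0.2, 0, 1],
    [6.6, 0.25, -0.2, 0, 1],
    [6.6, 0.25, -0.2, 0, 1],
    [6.6, 0.25, -0.2, 0, 1],
  ],
)

```text
t: 51.68
eef_pos: [0.6533, 0.0711, 0.0069]
ee_rot: [-2.008, 1.569, 0.358]
force: [-0.0, -0.0, -1.0]
width: 0.04
```

Emit:
step_arm(
  deltas=[
    [0, 0, 0, 0, 1],
    [-1, 0, 0, 0, 1],
    [-3, 0, 0, 0, 1],
    [-5, 0, 0, 0, 1],
    [-7, 0, 0, 0, 1],
    [-9, 0, 0, 0, 1],
    [-11, 0, 0, 0, 1],
    [-13, 0, 0, 0, 1],
    [-13, 0, 0, 0, 1],
    [-13, 0, 0, 0, 1],
  ],
)

```text
t: 52.52
eef_pos: [0.6534, 0.0712, 0.138]
ee_rot: [-1.949, 1.568, 0.417]
force: [0.0, -0.1, -1.6]
width: 0.0376
```

```bash
python3 p.py 0.5525 0.350 0.13 6
```

```text
t 52.5167 [0.6534 0.0712 0.138 ] q6 -1.18 w 0.0376 F [ 0.  -0.1 -1.6]
(array([  0.8 , -12.85,  26.72]), np.float64(-50.4))
```

Emit:
step_arm(
  deltas=[
    [0, -1.5, 3, -6, 1],
    [0, -3, 6, -12, 1],
    [0, -4.5, 9, -18, 1],
    [0, -6, 12, -24, 1],
    [0, -7.5, 15, -30, 1],
    [0, -9, 18, -36, 1],
    [0, -10.5, 21, -42, 1],
    [0, -12, 24, -48, 1],
    [0, -12.9, 26.7, -50.4, 1],
    [0, -12.9, 26.7, -50.4, 1],
  ],
)

```text
t: 53.35
eef_pos: [0.5499, 0.3538, 0.1347]
ee_rot: [0.217, 1.569, -2.814]
force: [0.3, -0.3, -1.0]
width: 0.0377
```

```bash
python3 p.py 0.5521 0.3496 0.03 6
```

```text
t 53.35 [0.5499 0.3538 0.1347] q6 -0.76 w 0.0377 F [ 0.3 -0.3 -1. ]
(array([10.47,  0.44, -0.19]), np.float64(0.4))
```

Emit:
step_arm(
  deltas=[
    [2, 0, 0, 0, 1],
    [4, 0, 0, 0, 1],
    [6, 0, 0, 0, 1],
    [8, 0, 0, 0, 1],
    [10, 0, 0, 0, 1],
    [10, 0, 0, 0, 1],
    [10, 0, 0, 0, 1],
    [10, 0, 0, 0, 1],
    [10, 0, 0, 0, 1],
    [10, 0, 0, 0, 1],
  ],
)

```text
t: 54.18
eef_pos: [0.5529, 0.3505, 0.0375]
ee_rot: [-2.456, 1.569, 0.79]
force: [0.7, 0.2, -1.3]
width: 0.0379
```

```bash
python3 p.py 0.5521 0.3496 0.01 6; python3 - <<'E'
from h import *
s=get_state();f=grab_frame("wrist");show(f,"pics/w33.png",(200,100,360,260),4)
E
```

```text
t 54.1833 [0.5529 0.3505 0.0375] q6 -0.76 w 0.0379 F [ 0.7  0.2 -1.3]
(array([2.75, 0.08, 0.1 ]), np.float64(-0.0))
```

View pics/w33.png

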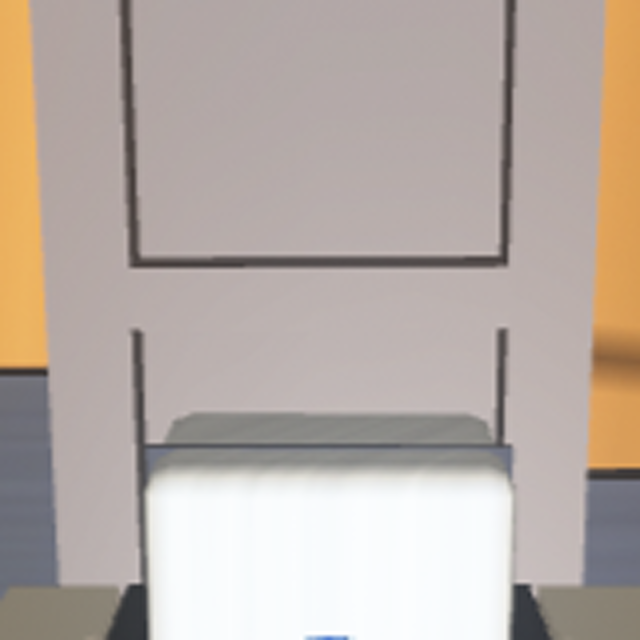

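```bash
python3 n.py 0.016 234.5 182.5 325.5 182.5 233 165.5 326 165.5
```

```text
[[ 21.3  33.1 -24.1]
 [ 21.2  33.1  22.6]
 [ 21.3  41.9 -24.5]
 [ 21.2  41.9  22.6]]
203 [ 1.  27.1  0.3]
205 [-3.3 27.1  0.3]
207 [-7.5 27.2  0.3]
```

Emit:
step_arm(
  deltas=[
    [0.6, 0, -0.1, 0, 1],
    [1.2, 0, -0.1, 0, 1],
    [1.8, 0, -0.1, 0, 1],
    [2.4, 0, -0.1, 0, 1],
    [2.7, 0, -0.1, 0, 1],
    [2.7, 0, -0.1, 0, 1],
    [2.7, 0, -0.1, 0, 1],
    [2.7, 0, -0.1, 0, 0.3],
    [2.7, 0, -0.1, 0, 0.3],
    [2.7, 0, -0.1, 0, 0.3],
  ],
)

```text
t: 55.12
eef_pos: [0.5533, 0.35, 0.0086]
ee_rot: [0.828, 1.571, -2.209]
force: [-0.2, -0.5, -0.6]
width: 0.0522
```

Emit:
step_arm(
  deltas=[
    [0, 0, 0, 0, 0.3],
    [-3, 0, 0, 0, 0.3],
    [-6, 0, 0, 0, 0.3],
    [-9, 0, 0, 0, 0.3],
    [-12, 0, 0, 0, 0.3],
    [-15, 0, 0, 0, 0.3],
    [-18, 0, 0, 0, 0.3],
    [-20, -3, 0, 0, 0.3],
    [-22, -7, 0, 0, 0.3],
    [-22, -7, 0, 0, 0.3],
  ],
)

```text
t: 55.95
eef_pos: [0.5469, 0.425, 0.2332]
ee_rot: [-2.463, 1.564, 0.786]
force: [-0.3, -0.7, 0.4]
width: 0.0611
```

```bash
python3 p.py 0.4483 0.0799 0.15 9.7; python3 - <<'E'
from h import *
s=get_state();f=grab_frame("wrist");show(f,"pics/w34.png");T=camT(f,s)
for c in wcases(f,T,(.45,.65,.2,.5),.034):print(*c)
g=grab_frame("top");show(g,"pics/t34.png")
E
```

```text
t 55.95 [0.5469 0.425  0.2332] q6 -0.84 w 0.0611 F [-0.3 -0.7  0.4]
(array([ 8.09, 33.29, 13.54]), np.float64(-3.6))
strip [377. 103.] [0.4617 0.3405] (57.5, 26.1) -84.5 None 0.0305
dot [285. 104.] [0.5526 0.3502] (53.7, 36.5) -83.9 [0.5526 0.3502] 0.0345
dot [285. 181.] [0.5443 0.4233] (53.8, 36.4) -84.4 [0.5444 0.4233] 0.0344
```

View pics/w34.png

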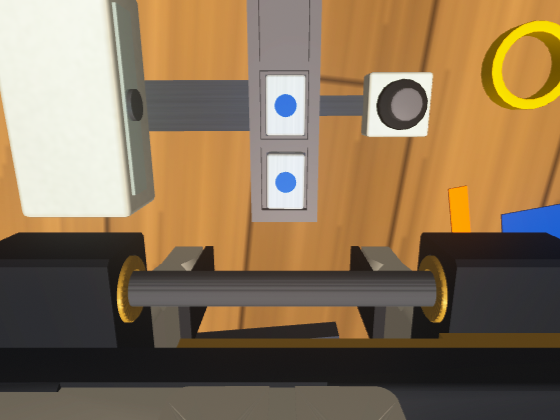

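View pics/t34.png

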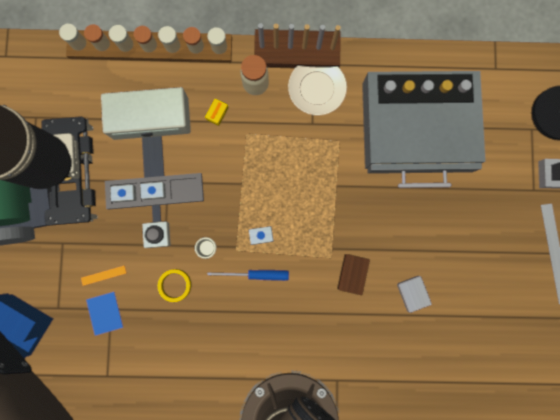

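Emit:
step_arm(
  deltas=[
    [0, 4, 2, -3.6, 0.3],
    [0, 8, 4, -3.6, 0.3],
    [0, 12, 6, -3.6, 0.3],
    [0, 16, 8, -3.6, 0.3],
    [2, 20, 9, -3.6, 0.3],
    [4, 24, 10, -3.6, 0.3],
    [6, 28, 12, -3.6, 0.3],
    [8, 32, 13.5, -3.6, 0.3],
    [8, 33.3, 13.5, -3.6, 0.3],
    [8, 33.3, 13.5, -3.6, 0.3],
  ],
)

```text
t: 56.88
eef_pos: [0.4413, 0.0678, 0.1455]
ee_rot: [0.231, 1.564, -2.747]
force: [-0.2, -0.3, -0.4]
width: 0.0615
```

Emit:
step_arm(
  deltas=[
    [1, 0, 0, 0, 0.3],
    [3, 0, 0, 0, 0.3],
    [5, 0, 0, 0, 0.3],
    [6, 0, 0, 0, 0.3],
    [6, 0, 0, 0, 0.3],
    [6, 0, 0, 0, 0.3],
    [6, 0, 0, 0, 0.3],
    [6, 0, 0, 0, 0.3],
    [6, 0, 0, 0, 0.3],
    [6, 0, 0, 0, 0.3],
  ],
)

```text
t: 57.72
eef_pos: [0.4468, 0.0746, 0.0896]
ee_rot: [-2.752, 1.57, 0.557]
force: [-0.4, 0.5, 0.4]
width: 0.0614
```

```bash
python3 p.py 0.4483 0.0799 0.007 9.7; python3 - <<'E'
from h import *
s=get_state();f=grab_frame("wrist");show(f,"pics/w35.png");T=camT(f,s)
for c in wcases(f,T):print(*c)
E
```

```text
t 57.7167 [0.4468 0.0746 0.0896] q6 -0.44 w 0.0614 F [-0.4  0.5  0.4]
(array([ 8.26, -0.5 , -0.22]), np.float64(-0.1))
dot [278. 230.] [0.4484 0.0797] (53.2, 36.6) -80.3 [0.4482 0.0804] 0.0315
```

View pics/w35.png

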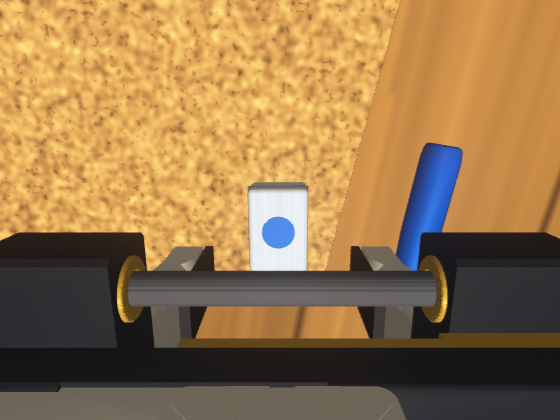

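Emit:
step_arm(
  deltas=[
    [2, -0.5, -0.2, 0, 0.3],
    [4, -0.5, -0.2, 0, 0.3],
    [6, -0.5, -0.2, 0, 0.3],
    [8.2, -0.5, -0.2, 0, 0.3],
    [8.2, -0.5, -0.2, 0, 0.3],
    [8.2, -0.5, -0.2, 0, 0.3],
    [8.2, -0.5, -0.2, 0, 1],
    [8.2, -0.5, -0.2, 0, 1],
    [8.2, -0.5, -0.2, 0, 1],
    [8.2, -0.5, -0.2, 0, 1],
  ],
)

```text
t: 58.6
eef_pos: [0.4482, 0.08, 0.008]
ee_rot: [-2.707, 1.569, 0.602]
force: [-0.3, 0.2, 0.1]
width: 0.04
```

Emit:
step_arm(
  deltas=[
    [0, 0, 0, 0, 1],
    [-1, 0, 0, 0, 1],
    [-3, 0, 0, 0, 1],
    [-5, 0, 0, 0, 1],
    [-7, 0, 0, 0, 1],
    [-9, 0, 0, 0, 1],
    [-11, 0, 0, 0, 1],
    [-13, 0, 0, 0, 1],
    [-13, 0, 0, 0, 1],
    [-13, 0, 0, 0, 1],
  ],
)

```text
t: 59.43
eef_pos: [0.448, 0.08, 0.1381]
ee_rot: [-2.634, 1.568, 0.675]
force: [-0.7, -0.1, -0.9]
width: 0.0377
```

```bash
python3 p.py 0.5600 0.2765 0.13 6
```

```text
t 59.4333 [0.448  0.08   0.1381] q6 -0.44 w 0.0377 F [-0.7 -0.1 -0.9]
(array([  0.87, -17.51, -14.31]), np.float64(3.6))
```

Emit:
step_arm(
  deltas=[
    [0, -3, -2.5, 3.6, 1],
    [0, -6, -5, 3.6, 1],
    [0, -9, -7.5, 3.6, 1],
    [0, -12, -10, 3.6, 1],
    [0, -15, -12, 3.6, 1],
    [0, -17.5, -14.3, 3.6, 1],
    [0, -17.5, -14.3, 3.6, 1],
    [0, -17.5, -14.3, 3.6, 1],
    [0, -17.5, -14.3, 3.6, 1],
    [0, -17.5, -14.3, 3.6, 1],
  ],
)

```text
t: 60.27
eef_pos: [0.5586, 0.275, 0.1361]
ee_rot: [0.52, 1.569, -2.517]
force: [-0.5, 0.2, -1.1]
width: 0.0379
```

Emit:
step_arm(
  deltas=[
    [2, 0, 0, 0, 1],
    [4, 0, 0, 0, 1],
    [6, 0, 0, 0, 1],
    [8, 0, 0, 0, 1],
    [10, 0, 0, 0, 1],
    [10, 0, 0, 0, 1],
    [10, 0, 0, 0, 1],
    [10, 0, 0, 0, 1],
    [10, 0, 0, 0, 1],
    [10, 0, 0, 0, 1],
  ],
)

```text
t: 61.1
eef_pos: [0.5602, 0.2765, 0.0386]
ee_rot: [-2.546, 1.568, 0.7]
force: [-0.1, -0.0, -1.4]
width: 0.038
```

```bash
python3 p.py 0.5603 0.2766 0.011 6; python3 - <<'E'
from h import *
s=get_state();f=grab_frame("wrist");show(f,"pics/w36.png",(200,100,360,260),4)
E
```

```text
t 61.1 [0.5602 0.2765 0.0386] q6 -0.67 w 0.038 F [-0.1 -0.  -1.4]
(array([ 2.76, -0.  , -0.01]), np.float64(0.0))
```

View pics/w36.png

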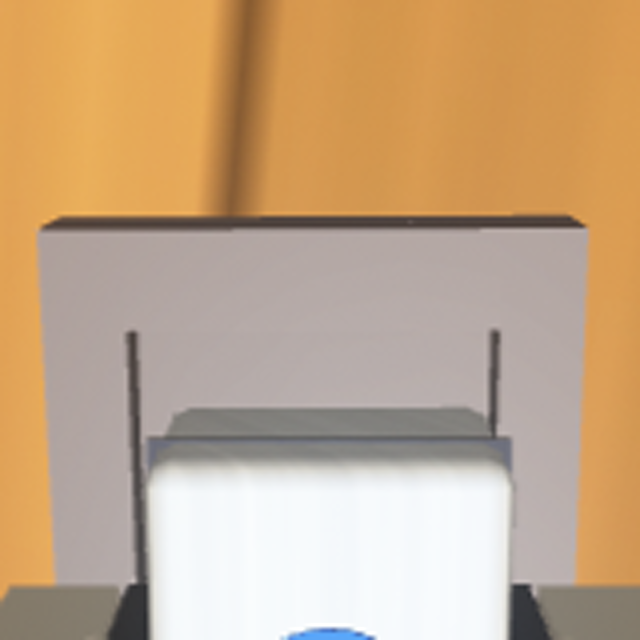

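Emit:
step_arm(
  deltas=[
    [0.4, 0, -0.15, 0, 1],
    [1.0, 0, -0.15, 0, 1],
    [1.7, 0, -0.15, 0, 1],
    [2.4, 0, -0.15, 0, 1],
    [2.75, 0, -0.15, 0, 1],
    [2.75, 0, -0.15, 0, 1],
    [2.75, 0, -0.15, 0, 1],
    [2.75, 0, -0.15, 0, 0.3],
    [2.75, 0, -0.15, 0, 0.3],
    [2.75, 0, -0.15, 0, 0.3],
  ],
)

```text
t: 61.98
eef_pos: [0.5608, 0.2761, 0.009]
ee_rot: [0.598, 1.57, -2.439]
force: [0.4, -1.4, 0.2]
width: 0.0522
```

Emit:
step_arm(
  deltas=[
    [0, 0, 0, 0, 0.3],
    [-3, 0, 0, 0, 0.3],
    [-6, 0, 0, 0, 0.3],
    [-9, 0, 0, 0, 0.3],
    [-12, 0, 0, 0, 0.3],
    [-15, 0, 0, 0, 0.3],
    [-18, -3, 0, 0, 0.3],
    [-20, -7, 0, 0, 0.3],
    [-22, -11, 0, 0, 0.3],
    [-22, -11, 0, 0, 0.3],
  ],
)

```text
t: 62.82
eef_pos: [0.5502, 0.3909, 0.233]
ee_rot: [-2.498, 1.565, 0.75]
force: [0.6, 0.2, 1.1]
width: 0.0614
```

```bash
python3 p.py 0.4446 0.3375 0.12 6; python3 - <<'E'
from h import *
s=get_state();f=grab_frame("wrist");show(f,"pics/w37.png");T=camT(f,s)
for c in wcases(f,T,(.50,.65,.2,.5),.034):print(*c)
g=grab_frame("top");show(g,"pics/t37.png")
E
```

```text
t 62.8167 [0.5502 0.3909 0.233 ] q6 -0.8 w 0.0614 F [0.6 0.2 1.1]
(array([11.23,  4.22, 11.13]), np.float64(0.1))
dot [285.  59.] [0.5603 0.2765] (54.1, 36.6) -83.9 [0.5603 0.2759] 0.0345
dot [284. 142.] [0.5525 0.3507] (53.5, 36.3) -83.9 [0.5526 0.3503] 0.0345
dot [285. 214.] [0.5443 0.423 ] (54.0, 36.2) -84.3 [0.5445 0.4232] 0.0344
```

View pics/w37.png

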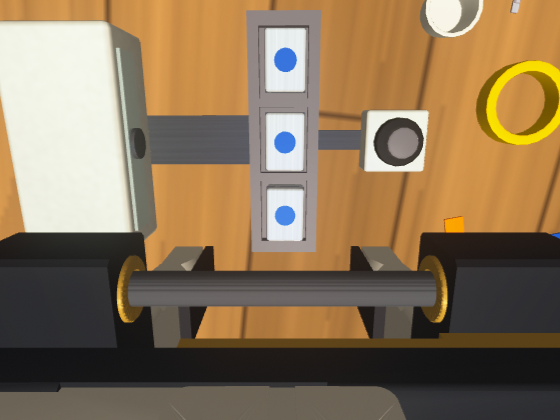

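View pics/t37.png

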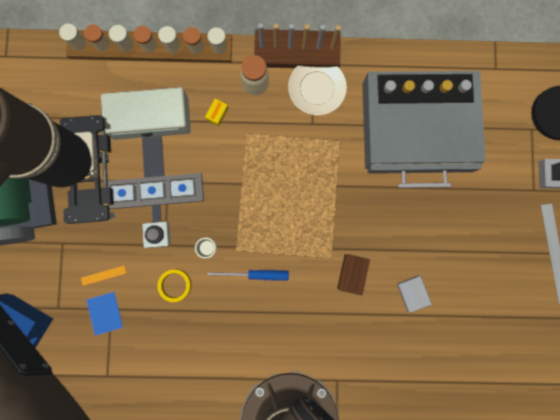

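All three dots lie flat in the reader nests (lid height 0.0345, expected 0.034). The drawer is shut and the mat is empty. Next is the button at wrist pixel (402,142).

```bash
python3 - <<'E'
from h import *
s=get_state();f=grab_frame("wrist");T=camT(f,s);P=cloud(f,T)
print(plane(f,[(402,142)],.052,T).round(4),P[142,402].round(4))
g=grab_frame("top");T=camT(g);h=plane(g,[(401,185.5),(449,185)],.047,T);print(h.round(4))
E
python3 p.py 0.4446 0.3375 0.07 6
```

```text
[[0.4445 0.3337 0.052 ]] [0.4451 0.3336 0.0536]
[[ 0.5772 -0.2618  0.047 ]
 [ 0.5812 -0.3798  0.047 ]]
t 63.0167 [0.549  0.3852 0.2285] q6 -0.8 w 0.0612 F [ 0.1 -0.8 -0.6]
(array([15.86,  3.64, 10.86]), np.float64(0.0))
```

Emit:
step_arm(
  deltas=[
    [0, 1, 3, 0, 1],
    [0, 2, 6, 0, 1],
    [0, 3, 9, 0, 1],
    [2, 3.6, 10.9, 0, 1],
    [5, 3.6, 10.9, 0, 1],
    [8, 3.6, 10.9, 0, 1],
    [11, 3.6, 10.9, 0, 1],
    [13.8, 3.6, 10.9, 0, 1],
    [13.8, 3.6, 10.9, 0, 1],
    [13.8, 3.6, 10.9, 0, 1],
  ],
)

```text
t: 63.85
eef_pos: [0.4444, 0.3363, 0.0903]
ee_rot: [0.935, 1.566, -2.102]
force: [1.0, 0.9, 1.2]
width: 0.0023
```

Emit:
step_arm(
  deltas=[
    [0, 0, 0, 0, 1],
    [0, 0, 0, 0, 1],
    [0, 0, 0, 0, 1],
    [0, 0, 0, 0, 1],
    [0, 0, 0, 0, 1],
    [0, 0, 0, 0, 1],
    [0, 0, 0, 0, 1],
    [0, 0, 0, 0, 1],
    [0, 0, 0, 0, 1],
    [0, 0, 0, 0, 1],
  ],
)

```text
t: 64.68
eef_pos: [0.4448, 0.3384, 0.0915]
ee_rot: [1.011, 1.571, -2.025]
force: [0.1, 0.7, 0.1]
width: -0.0
```

```bash
python3 p.py 0.4446 0.337 0.06 6;python3 - <<'E'
from h import *
s=get_state();f=grab_frame("wrist");show(f,"pics/w38.png");T=camT(f,s)
E
```

```text
t 64.6833 [0.4448 0.3384 0.0915] q6 -0.9 w -0.0 F [0.1 0.7 0.1]
(array([3.15, 0.13, 0.03]), np.float64(0.0))
```

View pics/w38.png

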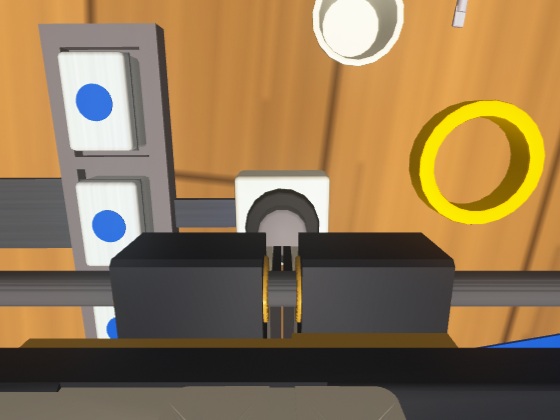

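Emit:
step_arm(
  deltas=[
    [1, 0.1, 0, 0, 1],
    [2, 0.1, 0, 0, 1],
    [3, 0.1, 0, 0, 1],
    [4, 0.1, 0, 0, 1],
    [4.5, 0.1, 0, 0, 1],
    [4.7, 0.1, 0, 0, 1],
    [4.9, 0.1, 0, 0, 1],
    [5.0, 0.1, 0, 0, 1],
    [5.0, 0.1, 0, 0, 1],
    [5.0, 0.1, 0, 0, 1],
  ],
)

```text
t: 65.57
eef_pos: [0.4451, 0.3375, 0.0419]
ee_rot: [-2.466, 1.57, 0.78]
force: [-0.7, -0.7, 1.7]
width: 0.0007
```

Emit:
step_arm(
  deltas=[
    [0.2, 0, 0, 0, 1],
    [0.4, 0, 0, 0, 1],
    [0.5, 0, 0, 0, 1],
    [0.6, 0, 0, 0, 1],
    [0.6, 0, 0, 0, 1],
    [0.6, 0, 0, 0, 1],
    [0.6, 0, 0, 0, 1],
    [0.6, 0, 0, 0, 1],
    [0.6, 0, 0, 0, 1],
    [0.6, 0, 0, 0, 1],
  ],
)

```text
t: 66.4
eef_pos: [0.4453, 0.3378, 0.0369]
ee_rot: [-2.56, 1.569, 0.687]
force: [-4.4, -2.6, 13.0]
width: -0.0001
```

Emit:
step_arm(
  deltas=[
    [0.1, 0, 0, 0, 1],
    [0.2, 0, 0, 0, 1],
    [0.2, 0, 0, 0, 1],
    [0.2, 0, 0, 0, 1],
    [0.2, 0, 0, 0, 1],
    [-0.5, 0, 0, 0, 1],
    [-2, 0, 0, 0, 1],
    [-5, 0, 0, 0, 1],
    [-8, 0, 0, 0, 1],
    [-11, 0, 0, 0, 1],
  ],
)

```text
t: 67.23
eef_pos: [0.4448, 0.3374, 0.1465]
ee_rot: [0.423, 1.571, -2.614]
force: [-0.1, 0.8, 0.4]
width: 0.0006
```

Emit:
step_arm(
  deltas=[
    [-4, 0, 0, 0, 0.5],
    [-8, -4, 0, 0, 0.5],
    [-10, -8, 0, 0, 0.5],
    [-10, -12, 0, 0, 0.5],
    [-10, -12, 0, 0, 0.5],
    [-10, -12, 0, 0, 0.5],
    [-10, -12, 0, 0, 0.5],
    [-10, -12, 0, 0, 0.5],
    [-10, -12, 0, 0, 0.5],
    [-10, -12, 0, 0, 0.5],
  ],
)

```text
t: 68.07
eef_pos: [0.4326, 0.4558, 0.2454]
ee_rot: [0.967, 1.57, -2.071]
force: [1.3, -0.4, 0.1]
width: 0.0436
```

```bash
python3 - <<'E'
from h import *
s=get_state();print(s["t"],s["eef_pos"],s["force"]);f=grab_frame("wrist");show(f,"pics/w39.png");T=camT(f,s);P=cloud(f,T)
for c in wcases(f,T,(.50,.65,.2,.5),.034):print(*c)
b=plane(f,[(285,130)],.05,T);print(b)
g=grab_frame("top");show(g,"pics/t39.png");T=camT(g);P=cloud(g,T);print("btn z",P[232:239,150:157,2].round(4).max(),np.median(P[232:239,150:157,2]))
g=grab_frame("scene");show(g,"pics/s39.png")
E
```

```text
68.0667 [0.43256777 0.45584443 0.24537403] [ 1.31579766 -0.37050886  0.14679596]
strip [164.   3.] [0.5573 0.3015] (35.9, 5.0) 6.0 None 0.0341
dot [168.  59.] [0.5521 0.3503] (54.2, 37.1) -84.0 [0.5527 0.3501] 0.0345
dot [174. 138.] [0.5439 0.4231] (55.0, 37.1) -84.4 [0.5446 0.4231] 0.0344
[[0.43459783 0.40277024 0.05      ]]
btn z 0.0562 0.05186405509653125
```

View pics/w39.png

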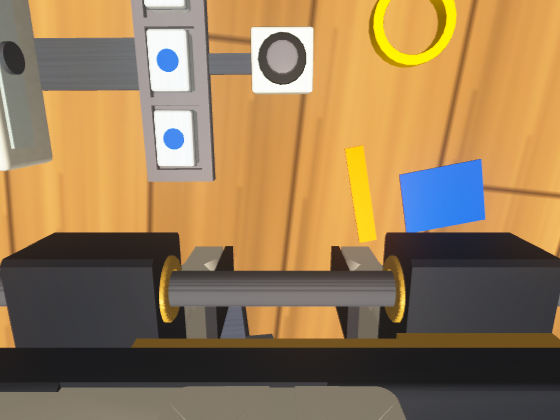

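View pics/t39.png

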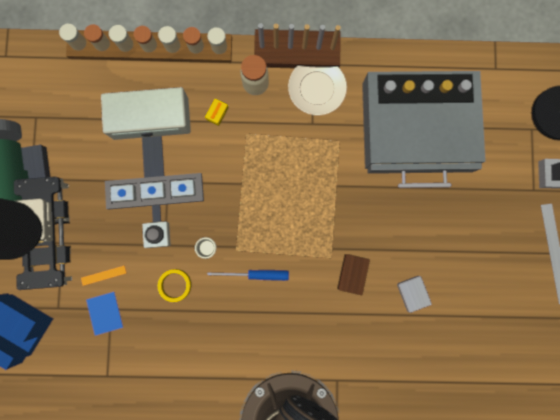

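View pics/s39.png

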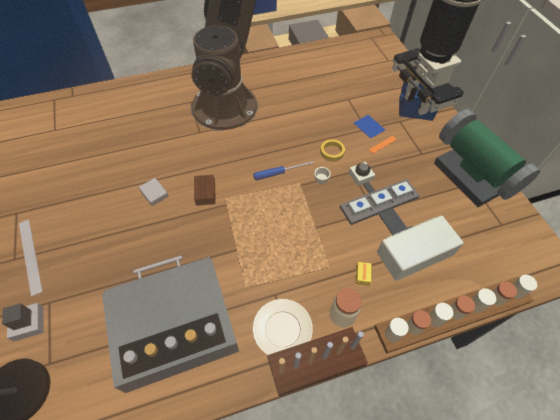

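```bash
python3 - <<'E'
from h import *
a=cv2.imread("pics/top0.png").astype(int);b=cv2.imread("pics/t39.png").astype(int)
d=np.abs(a-b).max(2)
print("drawer area diff",d[155:195,360:490].max(),(d[155:195,360:490]>40).sum())
m=(d>50);m[130:262,230:345]=0;m[170:212,100:206]=0;m[:,:80]=0;m[370:]=0
v,u=np.nonzero(m);print(len(v),list(zip(u,v))[:10])
job_done()
E
```

```text
drawer area diff 3 0
0 []
the job is handed in; nothing more can be done
```

The job is handed in at about 68 s of the 210 s allowed. All six cases were present and sorted:

- **Rejects:** I opened the drawer by its handle and put the three orange-strip cases in its nests. I then pushed it shut until it hit its stop at about 9 N.
- **Passed:** the three blue-dot cases are in the reader nests.
- **Ready button:** I pressed it last, with 13 N measured during the press (5 N takes it fully down), then let go.

**Final checks**
- **Dot cases:** after the third was placed, all three lay flat with lids at 34.5 mm (34 mm expected). In the final pictures all three are still in their nests.
- **Strip cases:** their lids were at 53.5 mm (53 mm expected) before the drawer was shut. They can't be seen now.
- **Drawer and other items:** the drawer area in the top view matches the start picture to within noise. Nothing outside the mat and reader plate changed in the parts I compared, which leave out the robot's own area and the left edge.
- **Button:** its top measured about 52 mm afterwards, so it had sprung back. No dot case was seen to be knocked aside.

**What disagreed**
- **Fingertips:** they end about 10 mm behind the reported TCP, not 17 mm ahead as described. My first handle grasp closed on nothing, so I went 2 cm lower from then on.
- **First drawer nest:** the top-camera estimate was about 5 mm off. The first reject touched the nest rim at about 6 N, so I lifted it, shifted it and seated it using the wrist camera.
- **Drawer shift:** the drawer slid shut by about 6 mm, probably at that same contact, with no further effect.

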